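# Build the sieve nest on the shaker

## Task

Take the three small test sieves and the lid from the wire rack and build them up as a nest on the sieve shaker's pan: the finest sieve at the bottom, then the medium, then the coarsest, each nested level in the one below, and the lid on top. Press the lid down against the sprung pan until both side catches have snapped over its flange and hold the whole nest down. Leave the wash bottle standing.

Things in the scene. Friction and masses are not known exactly. Their poses are not given: they have to be found in the camera images.
- sieve_fine: round steel test sieve, finest mesh (0.5 mm, looks like a closed dark grey cloth), 70 g. Origin: centre of underside, z up. 20 mm high: lower 6 mm a spigot 47 mm across, tapered to 41 at its foot; above it the frame, 54 mm across (56 at its top bead), open on top, 50 mm inside. All sieves share this body. Grasp the frame from outside, from above
- sieve_medium: sieve with the same body, square openings of 4.5 mm (about seven across). Origin: centre of underside, z up. Nested, the spigot is inside the part below and the shoulder, 6 mm above the origin, sits on its rim, so each part stands 14 mm above the one under it
- sieve_coarse: sieve with the same body and large square openings of 12.5 mm (about three across). Origin: centre of underside, z up
- lid: steel lid, 60 g. Origin: centre of underside, z up. Same 6 mm spigot; on it a flange 66 mm across, 5 mm thick (top 11 mm above the origin), wider than the sieves so that the catches hold it; on top a black upright knob 16 mm across, 18 mm high (top 29 mm above the origin). Grasp the knob from above, fingertips just over the flange
- sieve_rack: wire rack, 305 mm along its y, 73 mm along its x, fixed in a shallow tray (rim 22 mm high). Origin: centre of its underside. Bays in a row at y = -114, -38, 38, 114 mm, one part in each (varies), its origin 30 mm above the rack's. Grasp with the fingers closing along the rack's x, across the row, where both sides are free
- shaker: sieve shaker, grey housing 140 x 150 mm, fixed, dial and switch on its -x face. Origin: centre of its underside. The pan on its z axis takes the first sieve. Columns at y = -49 and 49 mm carry catch housings, top 128 mm high, inner faces at y = -38 and 38 mm. Its x sides are open: come down with the fingers closing along its x
- pan_rim (a point): centre of the pan's rim, 70 mm above the shaker's origin, axes as the shaker's: steel, 54 mm outside, 50 mm inside, 12 mm deep. Goes down with the pan. A seated first sieve has its origin 6 mm below this point, the next 8 mm above it, then 22; the lid 36
- pan (a joint): travel of the sprung pan, m: 0 up, grows downward, stop at 0.009, spring about 7 N plus 0.25 N/mm. Catches (bevelled top, flat underside 112 mm above the shaker's origin) reach in to 29.5 mm from the axis and give 6 mm outward. The lid's flange first rests on the bevels; 10 to 20 N downward spreads them; at about 0.005 they snap over the flange
- wash_bottle: bystander: squeeze bottle with a bent spout, 241 mm high, behind the work. Origin: centre of its underside, z up; not to be knocked over
Not all that is in view belongs to the job. What is shaped like the lid but green is not meant.

How it is judged:
At the end, for the whole second after the job is handed in: Fine, medium, coarse, lid from the pan up: nested (14 mm steps +-3), within 8 mm of the shaker's axis (fine 6), level (sieves 4.5 deg, lid 3), held by both catches: pan down over 2.5 mm, lid origin under 103.5 mm above the shaker's. All at rest, wash bottle upright (horizontal distance between sieve_fine and shaker below 0.006 m and horizontal distance between each of sieve_medium, sieve_coarse, lid and shaker below 0.008 m and z of sieve_fine in the frame of pan_rim between -0.009 and -0.003 m and z of sieve_medium in the frame of sieve_fine between 0.011 and 0.017 m and z of sieve_coarse in the frame of sieve_medium between 0.011 and 0.017 m and z of lid in the frame of sieve_coarse between 0.011 and 0.017 m and z of lid in the frame of shaker below 0.1035 m and value of joint pan above 0.0025 m and angle between lid's own z axis and vertical below 0.05 rad and angle between each of sieve_fine, sieve_medium, sieve_coarse's own z axis and vertical below 0.08 rad and linear speed of each of lid, sieve_coarse below 0.02 m/s and angle between wash_bottle's own z axis and vertical below 0.3 rad); the robot touches nothing.
It fails at once if the wash bottle is knocked over (angle between wash_bottle's own z axis and vertical above 0.6 rad).
It also fails if it takes over 112 s, if anything falls off the work surface, if the arm or the gripper's body presses on something with over 40 N, if the wrist force passes 120 N, or if a joint passes its speed limit or range.

## Robot

A 7-joint arm with a two-finger parallel gripper is mounted at the origin on a cart in front of the work surface, level with it; the furniture and walls round the work are solid. World frame = base frame: x ahead of the robot, y to its left, z up, the work surface at z = 0. Lengths are in m, angles in rad, forces in N, time in s.
With the tool pointing down it reaches from about 0.4 to 0.925 m from the base axis. Payload 4.1 kg.
Tool frame: the origin (TCP) lies midway between the tips of the shut fingers; the grasp point (between the pads) lies 19 mm behind it; x points along the fingers, y is the direction in which the jaws open and shut, and the axes are right-handed (so a half turn about x gives the same grasp; the last joint's range is limited). The gripper opens to 85 mm and grips with 20 to 120 N. Pads are 22 mm wide; open, the fingers measure 114 mm over their backs; the gripper's body (76 mm by 85 mm) begins 54 mm behind the grasp point. The pads swing forward as they close: fully open they stand 13 mm farther back than shut.
Start: joints at [-1.418, 0.398, 0.045, 1.537, -0.019, 1.207, -0.051], TCP at [0.162, 0.63, 0.205] pointing down, gripper open.
Joint ranges: [-2.82, 2.82], [-0.49, 2.23], [-1.37, 1.46], [0, 2.46], [-1.36, 4.5], [0.23, 2], [-2.94, 2.94]. Speed limits (rad/s): [2.57, 2.57, 3.14, 3.14, 3.14, 3.14, 3.14].

## Interface

Orientations are given as a rotation vector (axis times angle).
In Python, from station import arm gives the robot as it stands. The module is installed in compiled form; this text tells all that it offers.
- The arm moves only by the tool play_rows, never from a script. Its argument "increments" is a list that holds one entry, the list of rows, each a list of 7 numbers: the turn, a rotation vector about the tool's x, y, z in degrees, then the shift along the tool's x, y, z in mm, then the opening, from 0 (shut) to 1 (fully open). A call has 1 to 8 rows; each row shifts and turns the commanded pose from where the row before left it, along the tool's axes as they then stand; what a row does not reach is not made up. A row lasts 1/12 s, in which the tool goes at most 41.7 mm and 7.16 degrees, less where a joint would pass 70% of its speed; a pose out of reach is approached as far as the arm can. A call is refused whole if a number of a shift passes 41.7 or a number of a turn 7.16, either way. A call with a gripper value outside its range is refused whole. The fingers move at their own pace and stop on an object; the grip force is fixed at half the most. Time passes only in rows, so rows that do not move let the fingers close. It gives the time, the measured TCP pose, the force and the opening at its end, in the units of the state.
- arm.get_state(): the state, without advancing time (a new reading comes with each control period).
- arm.camera(name): name is "side" or "top" or "wrist"; returns a dict with "pixels" (420x560x3 uint8, blue, green, red), "camera_matrix" (3x3 intrinsics, pixels), "position" and "orientation" of the camera in the world. Camera axes: x right, y down, z forward; pixel columns grow to the right and rows downward; lengths in m; the calibration is good to about 2 mm. The wrist camera is an equidistant fisheye: a pixel r from the principal point sees the ray r / f radians off the axis. A picture is of the moment at which its call begins. There is no depth.
- arm.hand_in(): hands the job in, once; it reports no verdict.
The state is a dict: "time_s": time; "qpos": joint angles; "joint_velocities": joint speeds; "joint_efforts": joint torques, N m; "tool_pos": TCP position; "tool_rot": TCP orientation; "force": force on the tool from outside, world axes, zero at the start; "torque": the same for the moment, N m; "grip_width": finger opening in m.
Only numpy, scipy, OpenCV 4.12 (cv2) and the standard library are available. Lean on these libraries where they do the work, as an engineer would, in place of code of your own. Each camera call takes 0.05 s, during which the arm holds its last target.

## Working session

There is one attempt and no reset: what is moved stays moved. The work goes in short steps, Python scripts to look and compute and a tool call to move; the robot and the scene stay as the last step left them, time stands still between calls to the robot, and variables do not carry over. Pictures are saved under pics/ and viewed, and the job is handed in when it is done.

Besides the shell and the picture viewer there is one more tool, called after "Request:" as name(argument=value, ...) on one line, values as JSON. play_rows: Moves the arm, as the interface text tells. Its arguments: {"type":"object","properties":{"increments":{"type":"array"}},"required":["increments"]}

```bash
mkdir -p pics; ls; python3 - <<'E'
from station import arm
import cv2,numpy as np
s=arm.get_state();print({k:np.round(v,3).tolist() for k,v in s.items()})
for n in("side","top","wrist"):
    c=arm.camera(n);cv2.imwrite(f"pics/{n}0.png",c["pixels"]);print(n,np.round(c["camera_matrix"],1).tolist(),c["position"],c["orientation"])
E
```

```text
pics
{'time_s': 0.0, 'qpos': [-1.418, 0.399, 0.045, 1.538, -0.019, 1.207, -0.051], 'joint_velocities': [-0.003, 0.0, 0.003, -0.001, 0.001, -0.0, -0.0], 'joint_efforts': [0.0, -47.512, 1.365, -25.422, 0.012, 0.01, 0.0], 'tool_pos': [0.162, 0.629, 0.204], 'tool_rot': [0.196, 1.562, -0.199], 'force': [-0.217, -0.307, 0.265], 'torque': [0.006, -0.054, 0.026], 'grip_width': 0.085}
side [[545.5, 0.0, 292.3], [0.0, 545.5, 208.4], [0.0, 0.0, 1.0]] [0.03111533 1.46660745 1.00752418] [-0.53225502  2.55576894 -1.3692813 ]
top [[475.1, 0.0, 278.4], [0.0, 475.1, 209.5], [0.0, 0.0, 1.0]] [0.159814   0.38052015 1.38537316] [-1.65849408  2.41036012 -0.40069933]
wrist [[325.2, 0.0, 273.2], [0.0, 325.2, 208.9], [0.0, 0.0, 1.0]] [0.09771789 0.6456599  0.37259608] [2.31089315 1.79045251 0.23627401]
```

View pics/top0.png

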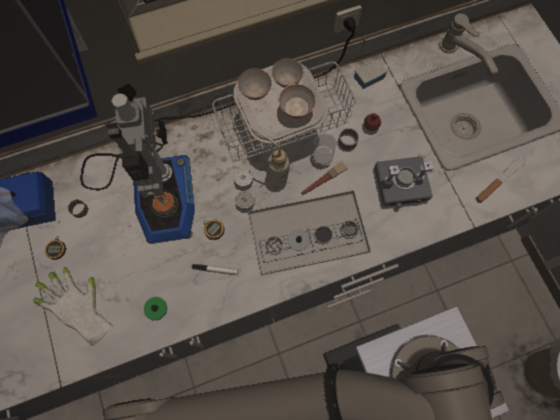

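View pics/side0.png

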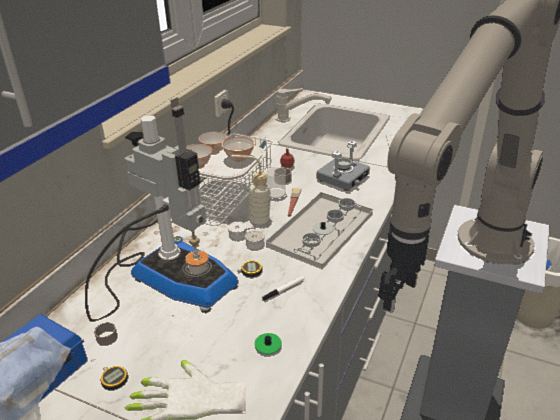

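View pics/wrist0.png

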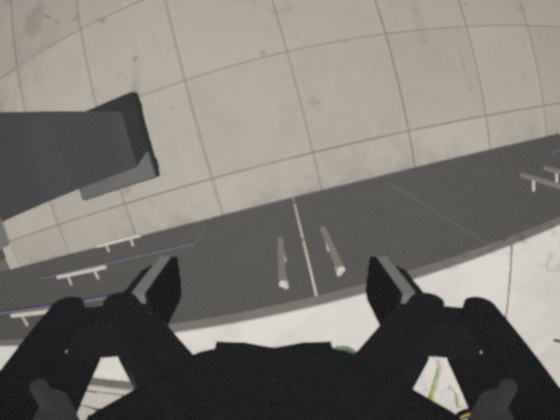

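```bash
cat > h.py <<'E'
from station import arm
import cv2,numpy as np
from scipy.spatial.transform import Rotation as R
def ray(c,u,v,fish=False):
    K=c["camera_matrix"];x=(u-K[0,2])/K[0,0];y=(v-K[1,2])/K[1,1]
    if fish:
        r=np.hypot(x,y);d=np.array([np.sin(r)*x/max(r,1e-9),np.sin(r)*y/max(r,1e-9),np.cos(r)])
    else: d=np.array([x,y,1.])
    return np.array(c["position"]),R.from_rotvec(c["orientation"]).as_matrix()@d
def onz(c,u,v,z,fish=False):
    p,d=ray(c,u,v,fish);return p+d*(z-p[2])/d[2]
def proj(c,P,fish=False):
    q=R.from_rotvec(c["orientation"]).as_matrix().T@(np.array(P)-c["position"]);K=c["camera_matrix"]
    if fish:
        t=np.arctan2(np.hypot(q[0],q[1]),q[2]);a=np.arctan2(q[1],q[0]);return np.array([K[0,2]+K[0,0]*t*np.cos(a),K[1,2]+K[1,1]*t*np.sin(a)])
    return np.array([K[0,2]+K[0,0]*q[0]/q[2],K[1,2]+K[1,1]*q[1]/q[2]])
def crop(c,u0,v0,u1,v1,f,name):
    cv2.imwrite("pics/"+name,cv2.resize(c["pixels"][v0:v1,u0:u1],None,fx=f,fy=f,interpolation=cv2.INTER_CUBIC))
E
python3 - <<'E'
from h import *
c=arm.camera("top");crop(c,235,180,385,280,5,"t1.png");crop(c,360,140,450,220,7,"t2.png")
for p in[(0,0,0),(.5,0,0),(0,.5,0),(.162,.63,.2)]:print(p,proj(c,p))
for u,v,z in[(251,212,.022),(355,193,.022),(368,245,.022),(263,271,.022),(274,245,.05),(299,240,.06),(323,235,.05),(349,230,.05),(405,178,.07),(278,165,.2)]:print(u,v,onz(c,u,v,z).round(3))
c=arm.camera("side");crop(c,260,190,380,270,6,"s1.png");crop(c,300,130,390,200,8,"s2.png")
E
```

```text
(0, 0, 0) [429.46934836 377.80772379]
(0.5, 0, 0) [355.50663852 216.28537688]
(0, 0.5, 0) [258.61467105 449.89819664]
(0.162, 0.63, 0.2) [177.75179392 412.6401652 ]
251 212 [0.62  0.296 0.022]
355 193 [ 0.564 -0.023  0.022]
368 245 [0.4   0.008 0.022]
263 271 [0.438 0.325 0.022]
274 245 [0.492 0.27  0.05 ]
299 240 [0.478 0.198 0.06 ]
323 235 [0.469 0.126 0.05 ]
349 230 [0.456 0.049 0.05 ]
405 178 [ 0.54  -0.168  0.07 ]
278 165 [0.661 0.192 0.2  ]
```

View pics/t1.png

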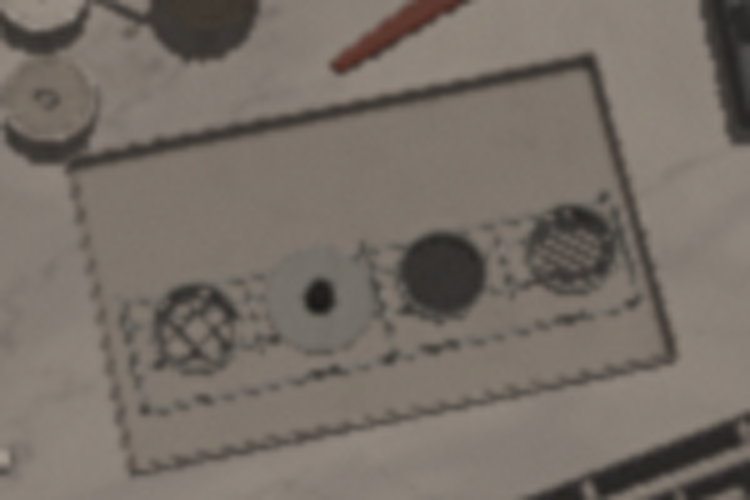

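View pics/t2.png

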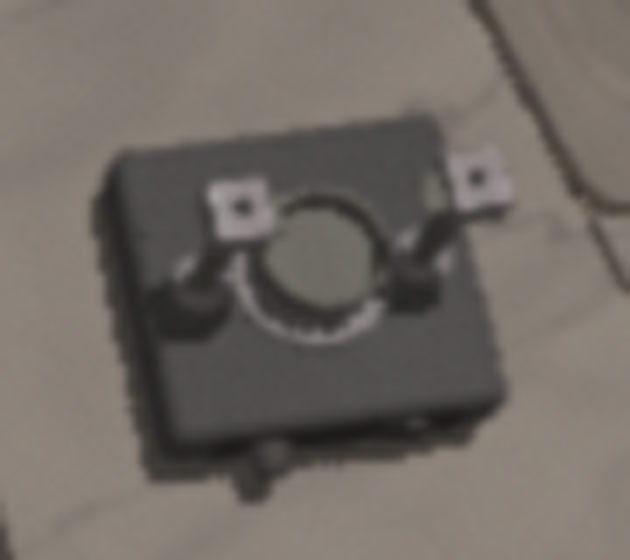

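View pics/s2.png

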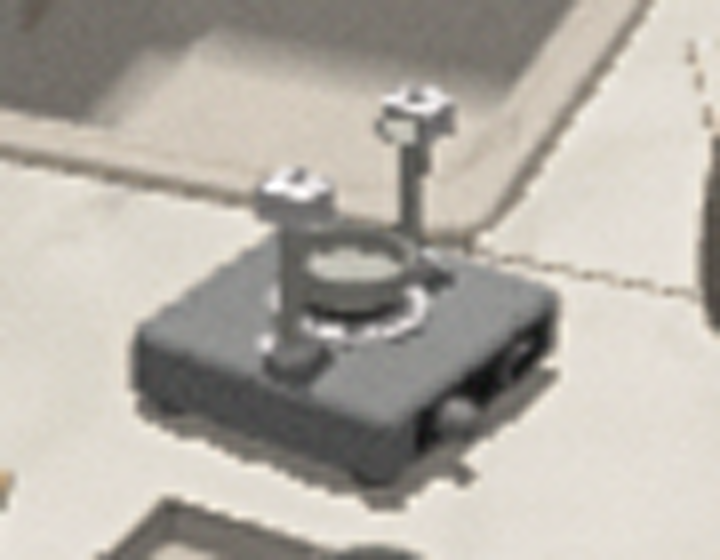

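View pics/s1.png

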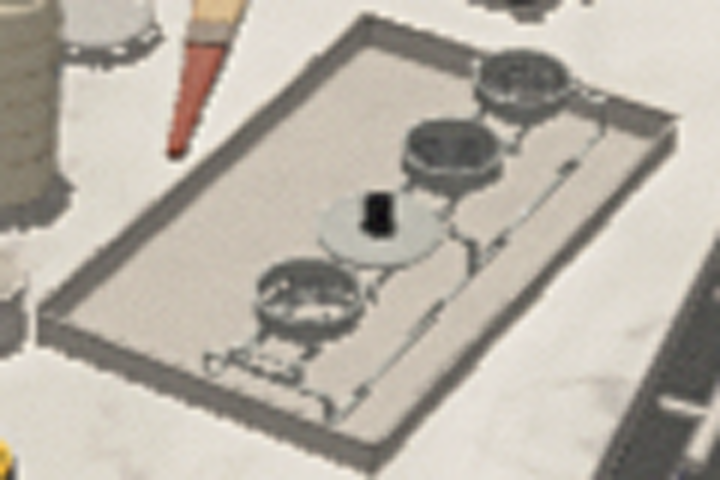

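```bash
python3 - <<'E'
from h import *
a=arm.camera("top");b=arm.camera("side")
D={'coarse':((195/5+235,326/5+180),(309/6+260,288/6+190)),'knobtop':((320/5+235,296/5+180),(378/6+260,196/6+190)),
'fine':((442/5+235,272/5+180),(452/6+260,143/6+190)),'medium':((570/5+235,248/5+180),(522/6+260,75/6+190)),
'pan':((405.7,177.4),(344.8,162.8)),'catchL':((394.4,170),(336.9,153.1)),'catchR':((428.6,165.7),(351.9,142.3))}
for k,(p,q) in D.items():
    o1,d1=ray(a,*p);o2,d2=ray(b,*q);A=np.stack([d1,-d2],1);t=np.linalg.lstsq(A,o2-o1,rcond=None)[0]
    x1=o1+t[0]*d1;x2=o2+t[1]*d2;print(k,((x1+x2)/2).round(4),'gap',np.linalg.norm(x1-x2).round(4))
s=arm.get_state();print(R.from_rotvec(s['tool_rot']).as_matrix().round(3))
E
```

```text
coarse [0.4915 0.2702 0.0514] gap 0.0008
knobtop [0.4817 0.1977 0.0616] gap 0.0043
fine [0.4702 0.1242 0.0517] gap 0.0006
medium [0.4572 0.0488 0.0521] gap 0.0014
pan [ 0.5421 -0.1721  0.0672] gap 0.0001
catchL [ 0.5585 -0.128   0.1239] gap 0.0006
catchR [ 0.536  -0.2261  0.1243] gap 0.0021
[[-0.     0.249  0.968]
 [-0.     0.968 -0.249]
 [-1.    -0.     0.   ]]
```

```bash
cat >> h.py <<'E'
def yaw(s):
    M=R.from_rotvec(s['tool_rot']).as_matrix();return np.degrees(np.arctan2(M[1,1],M[0,1]))
def plan(target,yw,g,step=40,rstep=7,s=None):
    """rows for down-pointing tool to TCP target and jaw yaw (deg)"""
    s=s or arm.get_state();p=np.array(s['tool_pos']);M=R.from_rotvec(s['tool_rot']).as_matrix()
    z=np.array([0,0,-1.]);y=np.array([np.cos(np.radians(yw)),np.sin(np.radians(yw)),0]);T=np.stack([z,y,np.cross(z,y)],1)
    rv=(R.from_matrix(M.T@T)).as_rotvec(degrees=True);d=np.array(target)-p
    n=int(max(1,np.ceil(np.linalg.norm(d)/step),np.ceil(np.linalg.norm(rv)/rstep)))
    rows=[]
    for i in range(n):
        dr=(R.from_matrix(M.T@T)).as_rotvec(degrees=True)/(n-i);dp=M.T@(np.array(target)-p)/(n-i)
        dr=np.round(dr,1);dp=np.round(dp,1 if n==1 else 0);rows.append([*map(float,dr),*map(float,dp),g])
        p=p+M@dp;M=M@R.from_rotvec(dr,degrees=True).as_matrix()
    for i in range(0,n,8):print(rows[i:i+8])
def st():
    s=arm.get_state();M=R.from_rotvec(s['tool_rot']).as_matrix()
    print('t',round(s['time_s'],2),'p',np.round(s['tool_pos'],4),'yaw',yaw(s).round(2),'down',M[:,0].round(3),'F',np.round(s['force'],1),'w',round(s['grip_width'],4));return s
E
python3 - <<'E'
from h import *
plan((.4702,.1242,.15),-8.8,1)
E
```

```text
[[6.5, 0.0, 0.0, 0.0, -0.0, 0.0, 1], [6.5, 0.0, 0.0, 0.0, -0.0, 0.0, 1], [6.5, 0.0, 0.0, 0.0, -0.0, 0.0, 1], [6.5, 0.0, 0.0, 0.0, -0.0, 0.0, 1], [6.5, 0.0, 0.0, 0.0, -0.0, 0.0, 1], [6.5, 0.0, 0.0, 0.0, -0.0, 0.0, 1], [6.5, 0.0, 0.0, 0.0, -0.0, 0.0, 1], [6.5, 0.0, 0.0, 0.0, 0.0, 0.0, 1]]
[[6.5, 0.0, 0.0, 0.0, 0.0, 0.0, 1], [6.5, 0.0, 0.0, 0.0, 0.0, 0.0, 1], [6.5, 0.0, 0.0, 0.0, 0.0, 0.0, 1], [6.4, 0.0, 0.0, 0.0, 0.0, 0.0, 1], [6.5, 0.0, 0.0, 0.0, 0.0, 0.0, 1]]
```

Units: shift must be in mm; fix.

```bash
sed -i "s/    s=s or arm.get_state();p=np.array(s\['tool_pos'\]);M/    s=s or arm.get_state();target=np.array(target)*1000;p=np.array(s['tool_pos'])*1000;M/" h.py
python3 - <<'E'
from h import *
plan((.4702,.1242,.15),-8.8,1,step=38)
E
```

```text
[[5.3, 0.0, 0.0, 3.0, -26.0, 27.0, 1], [5.3, 0.0, 0.0, 3.0, -23.0, 29.0, 1], [5.3, 0.0, 0.0, 4.0, -20.0, 31.0, 1], [5.3, 0.0, 0.0, 3.0, -18.0, 33.0, 1], [5.3, 0.0, 0.0, 4.0, -14.0, 34.0, 1], [5.3, 0.0, 0.0, 3.0, -11.0, 35.0, 1], [5.3, 0.0, 0.0, 4.0, -8.0, 36.0, 1], [5.3, 0.0, 0.0, 3.0, -5.0, 37.0, 1]]
[[5.2, 0.0, 0.0, 4.0, -1.0, 37.0, 1], [5.3, 0.0, 0.0, 3.0, 2.0, 37.0, 1], [5.2, 0.0, 0.0, 4.0, 5.0, 36.0, 1], [5.3, 0.0, 0.0, 3.0, 9.0, 36.0, 1], [5.2, 0.0, 0.0, 4.0, 12.0, 35.0, 1], [5.3, 0.0, 0.0, 3.0, 15.0, 34.0, 1], [5.2, 0.0, 0.0, 4.0, 18.0, 32.0, 1], [5.3, 0.0, 0.0, 3.0, 22.0, 30.0, 1]]
```

Request:
play_rows(increments=[[[5.3,0,0,3,-26,27,1],[5.3,0,0,3,-23,29,1],[5.3,0,0,4,-20,31,1],[5.3,0,0,3,-18,33,1],[5.3,0,0,4,-14,34,1],[5.3,0,0,3,-11,35,1],[5.3,0,0,4,-8,36,1],[5.3,0,0,3,-5,37,1]]])

```text
time_s: 1.02
tool_pos: [0.3178, 0.3752, 0.1781]
tool_rot: [0.777, 1.428, -0.776]
force: [0.1, 0.5, 0.1]
grip_width: 0.0853
```

Request:
play_rows(increments=[[[5.2,0,0,4,-1,37,1],[5.3,0,0,3,2,37,1],[5.2,0,0,4,5,36,1],[5.3,0,0,3,9,36,1],[5.2,0,0,4,12,35,1],[5.3,0,0,3,15,34,1],[5.2,0,0,4,18,32,1],[5.3,0,0,3,22,30,1]]])

```text
time_s: 1.68
tool_pos: [0.4712, 0.1227, 0.1502]
tool_rot: [1.326, 1.131, -1.324]
force: [0.5, 0.3, -0.4]
grip_width: 0.0853
```

```bash
python3 - <<'E'
from h import *
st()
c=arm.camera("wrist");cv2.imwrite("pics/w1.png",c["pixels"]);st()
for n,p in dict(fine=(.4702,.1242,.052),med=(.4572,.0488,.052),coarse=(.4915,.2702,.052),lid=(.4817,.1977,.0616),pan=(.5421,-.1721,.07)).items():print(n,proj(c,p,True))
E
```

```text
t 1.68 p [0.4712 0.1227 0.1502] yaw -9.06 down [ 0.     0.001 -1.   ] F [ 0.5  0.3 -0.4] w 0.0853
t 1.73 p [0.4753 0.1144 0.1504] yaw -9.81 down [ 0.005 -0.005 -1.   ] F [ 3.1 -5.9  1.6] w 0.085
fine [272.23250802 200.69541144]
med [271.34165177 281.73892638]
coarse [269.62312937  25.41269734]
lid [271.78968136 110.99938791]
pan [367.58167016 425.94660004]
```

View pics/w1.png

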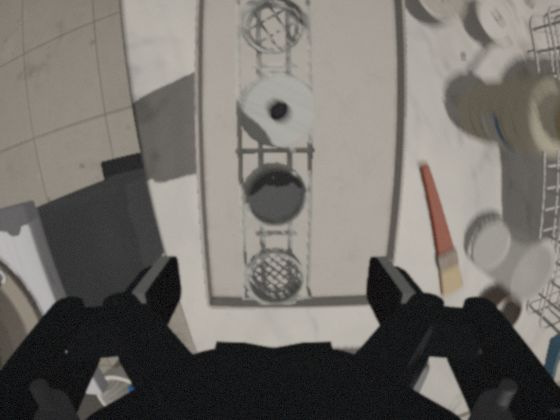

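Request:
play_rows(increments=[[[0,0,0,0,0,0,1],[0,0,0,0,0,0,1],[0,0,0,0,0,0,1]]])

```text
time_s: 1.98
tool_pos: [0.4702, 0.1256, 0.1501]
tool_rot: [1.32, 1.135, -1.32]
force: [-0.2, 1.3, 0.0]
grip_width: 0.0855
```

```bash
python3 - <<'E'
from h import *
st()
c=arm.camera("wrist");crop(c,220,0,330,320,2.5,"w2.png");st()
for n,p in dict(fine=(.4702,.1242,.052),med=(.4572,.0488,.052),coarse=(.4915,.2702,.052),lid=(.4817,.1977,.0616),pan=(.5421,-.1721,.07)).items():print(n,(proj(c,p,True)-[220,0])*2.5)
E
```

```text
t 1.98 p [0.4702 0.1256 0.1501] yaw -8.69 down [-0.     0.001 -1.   ] F [-0.2  1.3  0. ] w 0.0855
t 2.03 p [0.4701 0.1258 0.1501] yaw -8.64 down [-0.     0.001 -1.   ] F [-0.1  0.4  0.1] w 0.0853
fine [134.95498935 509.52009101]
med [131.00717509 710.82184051]
coarse [131.56985485  70.78947241]
lid [135.75979477 285.93641466]
pan [ 367.06032165 1069.05923123]
```

View pics/w2.png

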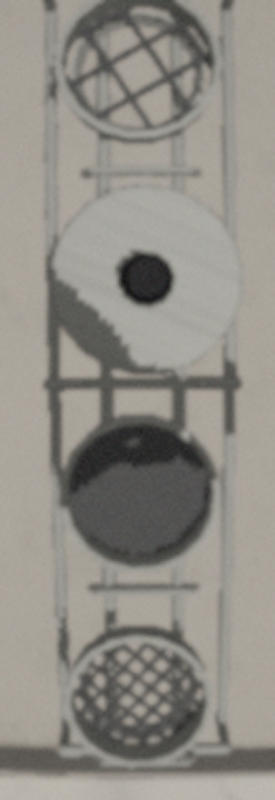

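```bash
python3 - <<'E'
from h import *
c=arm.camera("wrist")
P=[]
for n,u,v,z in[("coarse",139,66,.052),("lid",146,277,.061),("lidflange",146,279,.043),("fine",138,490,.052),("med",138,692,.052)]:
    p=onz(c,u/2.5+220,v/2.5,z,True);print(n,p.round(4));P.append(p)
P=np.array(P);print(np.linalg.norm(np.diff(P,axis=0),axis=1),np.degrees(np.arctan2(*(P[0]-P[4])[1::-1])))
t=arm.camera("top");s=arm.camera("side")
for p in P:print(proj(t,p).round(1),proj(s,p).round(1))
crop(t,235,180,385,280,5,"t3.png");print(c["position"])
E
```

```text
coarse [0.4939 0.2719 0.052 ]
lid [0.4852 0.2004 0.061 ]
lidflange [0.4854 0.2003 0.043 ]
fine [0.4721 0.131  0.052 ]
med [0.4609 0.0565 0.052 ]
[0.07260481 0.01800225 0.071153   0.07540682] 81.274629318404
[273.1 244.5] [310.6 238. ]
[297.3 237.9] [322.3 223.2]
[297.  239.4] [322.  228.1]
[320.9 234.5] [334.1 214.8]
[346.  229.2] [345.3 203.5]
[0.47962035 0.19078892 0.31858687]
```

View pics/t3.png

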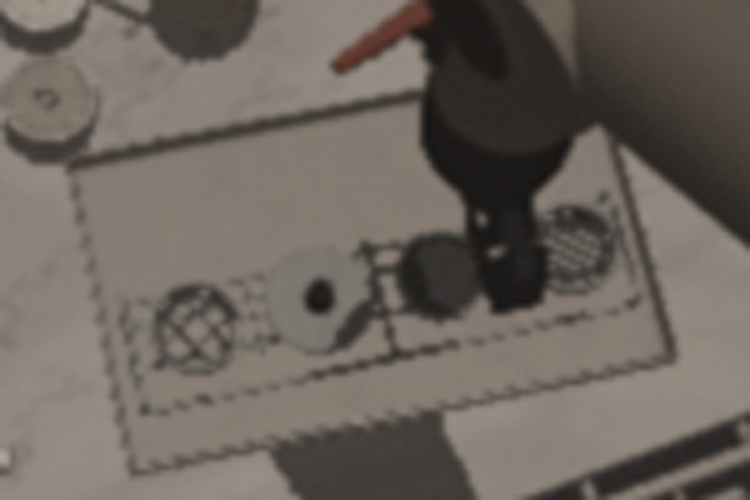

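```bash
python3 - <<'E'
from h import *
c=arm.camera("wrist");t=arm.camera("top");s=arm.camera("side")
x=arm.get_state();p=np.array(x['tool_pos']);M=R.from_rotvec(x['tool_rot']).as_matrix()
for k in(t,s):print('tcp',proj(k,p),'pads back13:',proj(k,p+M@[-.013,.0425,0]),proj(k,p+M@[-.013,-.0425,0]))
print(proj(c,p,True),proj(c,p+M@[-.013,.0425,0],True),proj(c,p+M@[-.013,-.0425,0],True))
crop(c,235,155,315,315,5,"w3.png");crop(t,310,190,370,250,10,"t4.png");crop(s,300,170,400,230,8,"s4.png")
print((proj(t,p)-[310,190])*10,(proj(s,p)-[300,170])*8)
E
```

```text
tcp [326.2734292  224.31717075] pads back13: [322.92840806 208.31947921] [330.60449101 237.77506677]
tcp [336.66420408 186.93698712] pads back13: [324.51888633 179.38981264] [349.48371262 187.17412015]
[274.66687648 245.72053161] [355.03613384 253.96059843] [194.3159071  253.95198324]
[162.73429203 343.17170745] [293.31363267 135.49589696]
```

View pics/w3.png

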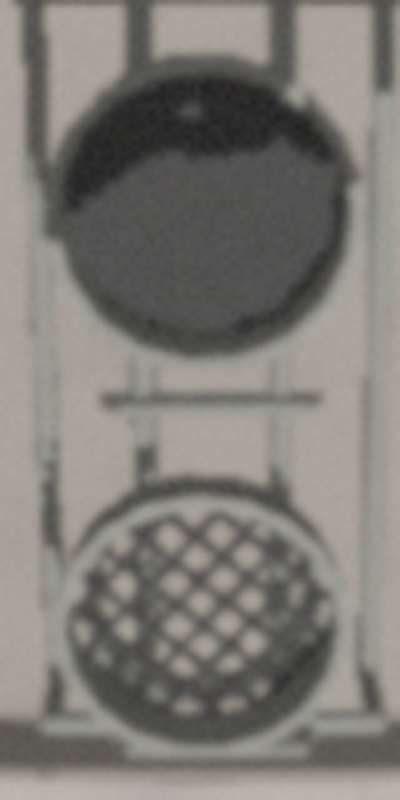

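View pics/t4.png

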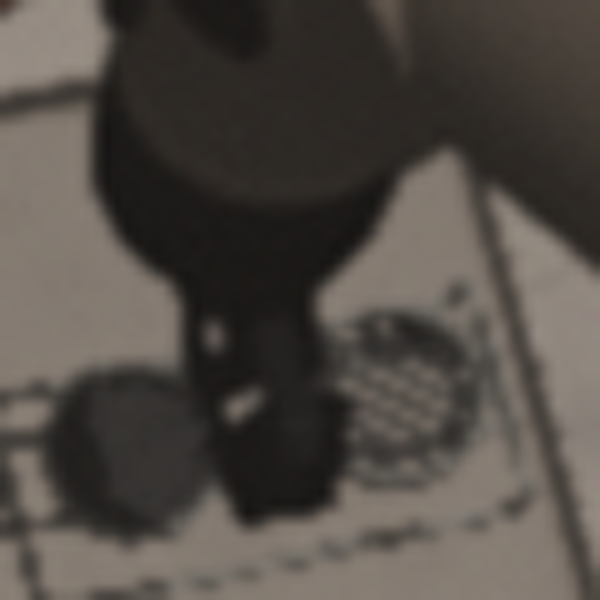

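View pics/s4.png

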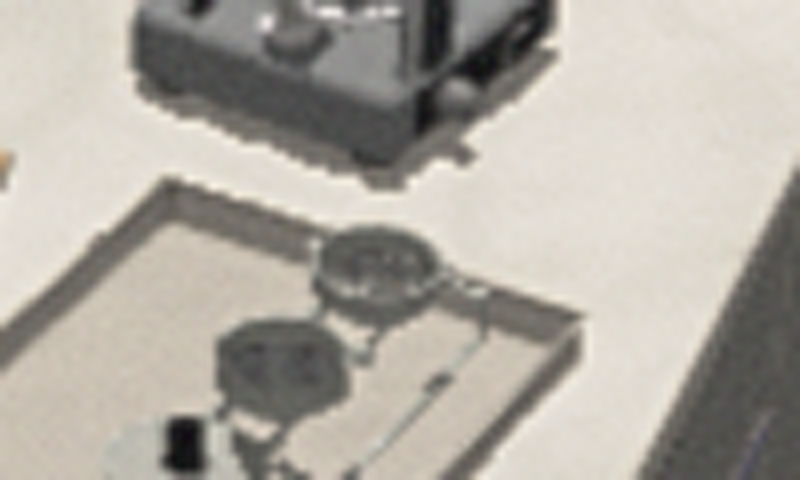

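```bash
python3 - <<'E'
from h import *
s=arm.camera("side");cv2.imwrite("pics/s5.png",s["pixels"]);print(proj(s,(.162,.63,.204)),s["position"],s["orientation"]);st()
t=arm.camera("top");cv2.imwrite("pics/t5.png",t["pixels"]);print(t["position"],t["orientation"])
E
```

```text
[396.2545527  312.55361565] [0.03111533 1.46660745 1.00752418] [-0.53225502  2.55576894 -1.3692813 ]
t 2.38 p [0.4706 0.1247 0.1502] yaw -8.77 down [ 0.  0. -1.] F [ 0.8 -0.4  0.1] w 0.0854
[0.159814   0.38052015 1.38537316] [-1.65849408  2.41036012 -0.40069933]
```

View pics/s5.png

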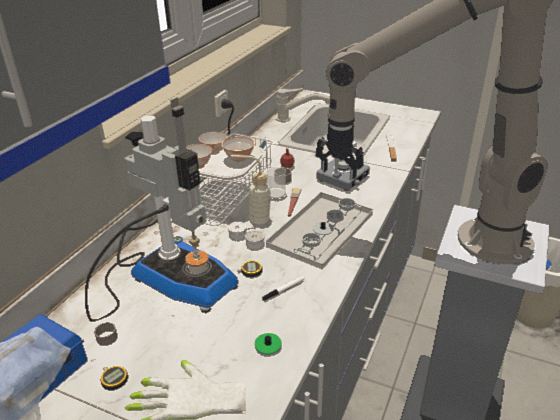

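View pics/t5.png

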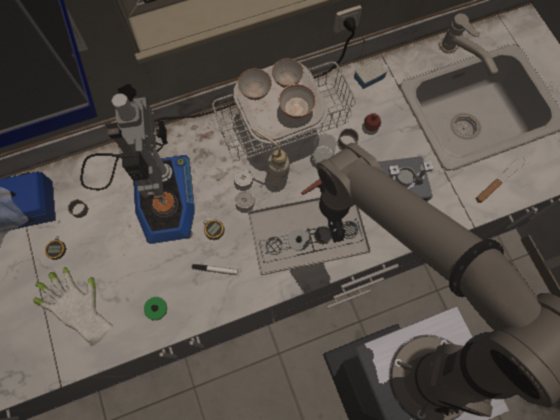

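```bash
python3 - <<'E'
from h import *
c=arm.camera("wrist");print(R.from_rotvec(c["orientation"]).as_matrix().round(3),c["position"])
for z in(.052,.035,.02,.01):
    P=[onz(c,u,v,z,True) for u,v in((275.6,25.5),(275,196),(275.2,278))]
    print(z,[p[:2].round(4).tolist() for p in P],np.linalg.norm(np.diff(P,axis=0),axis=1).round(4))
E
```

```text
[[ 0.988 -0.148 -0.04 ]
 [-0.154 -0.954 -0.256]
 [ 0.     0.259 -0.966]] [0.48021858 0.18953715 0.31859139]
0.052 [[0.495, 0.2712], [0.4725, 0.1297], [0.4611, 0.0538]] [0.1433 0.0767]
0.035 [[0.4959, 0.2764], [0.472, 0.1258], [0.4598, 0.0452]] [0.1524 0.0816]
0.02 [[0.4967, 0.281], [0.4716, 0.1225], [0.4588, 0.0375]] [0.1605 0.0859]
0.01 [[0.4973, 0.2841], [0.4713, 0.1202], [0.4581, 0.0325]] [0.1659 0.0888]
```

Request:
play_rows(increments=[[[0,0,0,25,0,-2,1],[0,0,0,25,0,-1,1],[0,0,0,0,0,0,1],[0,0,0,0,0,0,1]]])

```text
time_s: 2.82
tool_pos: [0.4702, 0.1267, 0.0995]
tool_rot: [1.319, 1.133, -1.324]
force: [0.4, -0.3, 0.5]
grip_width: 0.0856
```

```bash
python3 - <<'E'
from h import *
st()
c=arm.camera("wrist");cv2.imwrite("pics/w6.png",c["pixels"]);print(c["position"])
for z in(.05,.04,.03):print(proj(c,(.4702,.1242,z),True),proj(c,(.472,.13,z),True))
E
```

```text
t 2.82 p [0.4702 0.1267 0.0995] yaw -8.83 down [-0.002 -0.002 -1.   ] F [ 0.4 -0.3  0.5] w 0.0856
[0.48030121 0.1919922  0.26776045]
[274.49117523 222.06707754] [275.7681088 213.8405763]
[274.46547806 217.96222458] [275.68988047 210.04042581]
[274.44165403 214.17507198] [275.61758836 206.53838109]
```

View pics/w6.png

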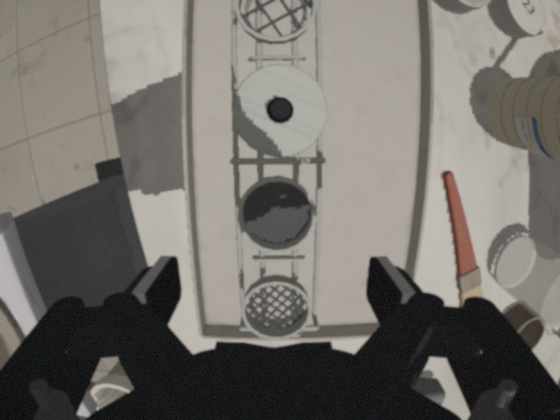

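Request:
play_rows(increments=[[[0,0,0,20,3,-3,1],[0,0,0,25,0,0,1],[0,0,0,15,0,0,1],[0,0,0,7,0,0,1],[0,0,0,0,0,0,1],[0,0,0,0,0,0,1]]])

```text
time_s: 3.37
tool_pos: [0.4757, 0.1299, 0.0343]
tool_rot: [1.323, 1.132, -1.32]
force: [-0.4, 0.3, 0.0]
grip_width: 0.085
```

```bash
python3 - <<'E'
from h import *
st()
c=arm.camera("wrist");cv2.imwrite("pics/w7.png",c["pixels"])
x=arm.get_state();p=np.array(x['tool_pos']);M=R.from_rotvec(x['tool_rot']).as_matrix()
print(proj(c,p,True),[proj(c,[p[0],p[1],z],True).round(1) for z in(.052,.046)])
E
```

```text
t 3.37 p [0.4757 0.1299 0.0343] yaw -8.83 down [ 0.002  0.001 -1.   ] F [-0.4  0.3  0. ] w 0.085
[274.51692161 244.4448063 ] [array([274.7, 257. ]), array([274.6, 252.4])]
```

View pics/w7.png

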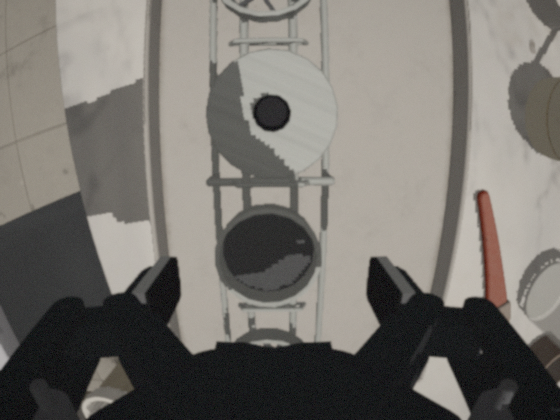

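```bash
python3 - <<'E'
from h import *
c=arm.camera("wrist")
x=arm.get_state();p=np.array(x['tool_pos']);M=R.from_rotvec(x['tool_rot']).as_matrix()
for b in(.0,.013,.02,.03,.035,.04,.05):print(b,proj(c,p+M@[-b,.0425,-.011],True).round(1),proj(c,p+M@[-b,.0425,0],True).round(1))
crop(c,120,230,420,350,2.6,"w8.png")
E
```

```text
0.0 [350.6 225.3] [349.3 243.8]
0.013 [356.2 233. ] [354.6 252.6]
0.02 [359.6 237.6] [357.7 257.9]
0.03 [364.8 244.9] [362.6 266.1]
0.035 [367.6 248.8] [365.3 270.6]
0.04 [370.6 253.1] [368.1 275.3]
0.05 [377.2 262.3] [374.1 285.7]
```

View pics/w8.png

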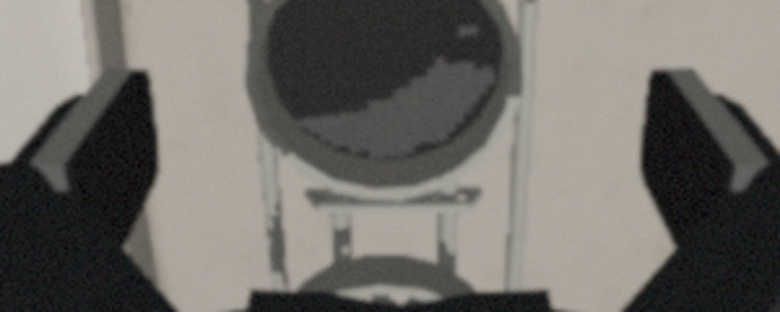

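```bash
python3 - <<'E'
from h import *
c=arm.camera("side");crop(c,280,150,400,240,6.5,"s8.png")
x=arm.get_state();p=np.array(x['tool_pos']);M=R.from_rotvec(x['tool_rot']).as_matrix()
for b in(0,.013,.04):print([((proj(c,p+M@[-b,y,0])-[280,150])*6.5).round() for y in(.0425,-.0425)])
t=arm.camera("top");crop(t,300,180,380,260,8,"t8.png")
for b in(0,.013,.04):print([((proj(t,p+M@[-b,y,0])-[300,180])*8).round() for y in(.0425,-.0425)])
E
```

```text
[array([267., 422.]), array([422., 476.])]
[array([268., 399.]), array([423., 453.])]
[array([269., 353.]), array([427., 406.])]
[array([135., 332.]), array([190., 549.])]
[array([138., 321.]), array([193., 540.])]
[array([143., 299.]), array([200., 521.])]
```

View pics/s8.png

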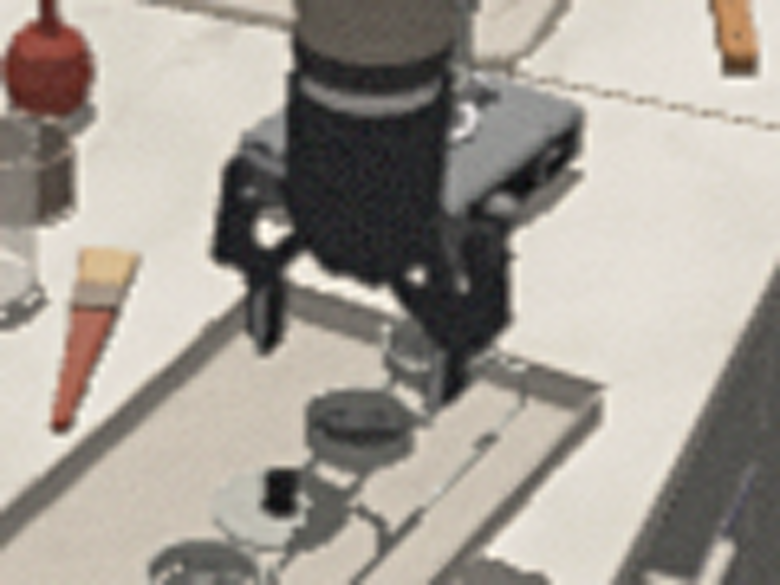

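View pics/t8.png

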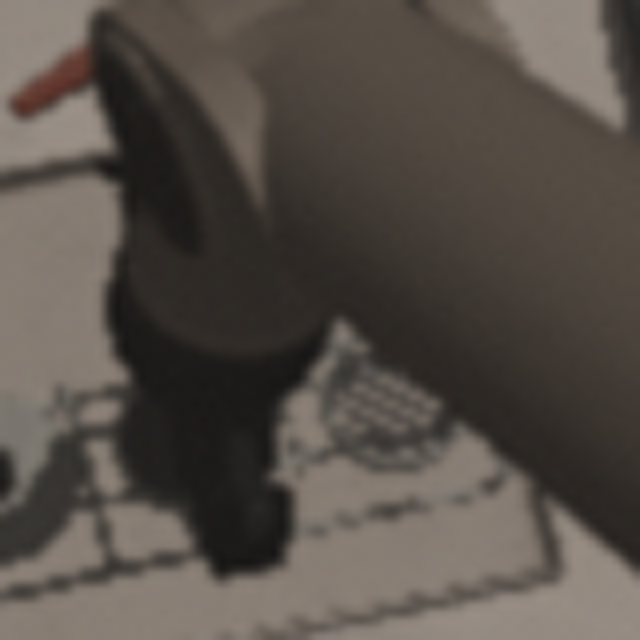

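```bash
python3 - <<'E'
from h import *
from scipy.optimize import least_squares
c=arm.camera("wrist");S=arm.camera("side");T=arm.camera("top")
x=arm.get_state();p=np.array(x['tool_pos']);M=R.from_rotvec(x['tool_rot']).as_matrix()
def f(q,w):
    b,oz,h=q
    r=[proj(c,p+M@[-b,sy*h,oz-.011],True)-[274+sy*97,257.5] for sy in(1,-1)]+[proj(c,p+M@[-b,sy*h,oz+.011],True)-[273.5+sy*93,293] for sy in(1,-1)]
    return np.concatenate(r)
s=least_squares(f,[.013,0,.0425],args=(0,));print(s.x,s.fun.round(1))
def f2(q,w): return f([q[0],q[1],.0425],0)
s=least_squares(f2,[.013,0],args=(0,));print(s.x,s.fun.round(1))
for b,oz in((.013,0),(.013,.013),(.02,.013),(.03,.005),s.x):
  print(b,oz,[((proj(S,p+M@[-b,y,oz])-[280,150])*6.5).round() for y in(.0425,-.0425)],[((proj(T,p+M@[-b,y,oz])-[300,180])*8).round() for y in(.0425,-.0425)])
E
```

```text
[0.01292892 0.01409033 0.05238027] [-0.9 -0.1 -1.2  0.1 -0.7 -0.2 -0.3  0.1]
[ 0.0411564  -0.00019484] [-1.3 -3.9 -0.8 -3.6 -2.1  3.9  1.1  4.1]
0.013 0 [array([269., 401.]), array([425., 455.])] [array([139., 324.]), array([194., 542.])]
0.013 0.013 [array([283., 388.]), array([438., 442.])] [array([173., 316.]), array([229., 535.])]
0.02 0.013 [array([283., 376.]), array([439., 429.])] [array([175., 311.]), array([231., 530.])]
0.03 0.005 [array([275., 367.]), array([432., 420.])] [array([156., 307.]), array([212., 528.])]
0.041156400722984675 -0.00019484433474073527 [array([271., 353.]), array([428., 406.])] [array([144., 300.]), array([201., 523.])]
```

```bash
python3 - <<'E'
from h import *
a=arm.camera("top");b=arm.camera("side")
x=arm.get_state();P=np.array(x['tool_pos']);M=R.from_rotvec(x['tool_rot']).as_matrix()
for p,q in (((330.9,250.6),(348.9,212)),((330.9,251.6),(348.9,212)),((332,248),(348.9,212))):
    o1,d1=ray(a,*p);o2,d2=ray(b,*q);A=np.stack([d1,-d2],1);t=np.linalg.lstsq(A,o2-o1,rcond=None)[0]
    x1=o1+t[0]*d1;x2=o2+t[1]*d2;m=(x1+x2)/2;print(m.round(4),'gap',np.linalg.norm(x1-x2).round(4),'tool',(M.T@(m-P)).round(4))
E
```

```text
[0.4197 0.1277 0.0725] gap 0.0126 tool [-0.0391 -0.0541  0.0105]
[0.418  0.1292 0.0736] gap 0.015 tool [-0.0402 -0.056   0.0093]
[0.4242 0.1204 0.0675] gap 0.0079 tool [-0.0341 -0.0485  0.017 ]
```

Request:
play_rows(increments=[[[0,0,0,8,-3,-3,1],[0,0,0,8,0,0,1],[0,0,0,0,0,0,1]]])

```text
time_s: 4.07
tool_pos: [0.4703, 0.1331, 0.0153]
tool_rot: [1.318, 1.134, -1.324]
force: [-0.2, -0.3, -0.1]
grip_width: 0.0852
```

```bash
python3 - <<'E'
from h import *
st()
c=arm.camera("wrist");crop(c,120,200,420,350,2.6,"w9.png")
c=arm.camera("side");crop(c,280,150,400,240,6.5,"s9.png")
E
```

```text
t 4.07 p [0.4703 0.1331 0.0153] yaw -8.78 down [-0.003 -0.001 -1.   ] F [-0.2 -0.3 -0.1] w 0.0852
```

View pics/w9.png

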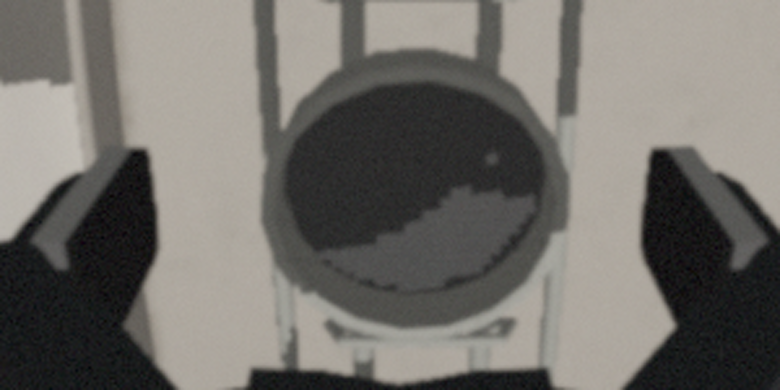

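View pics/s9.png

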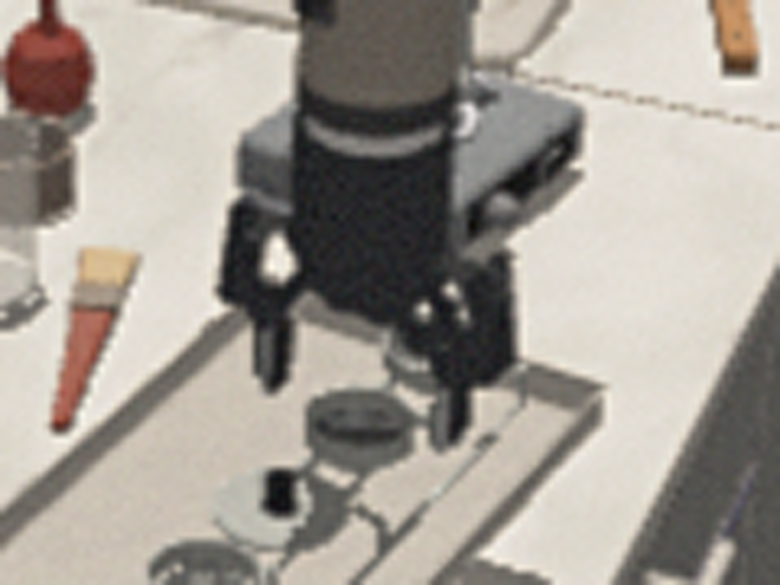

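Request:
play_rows(increments=[[[0,0,0,8,2,-1,1],[0,0,0,0,0,0,1],[0,0,0,0,0,0,0.7],[0,0,0,0,0,0,0.7],[0,0,0,0,0,0,0.7]]])

```text
time_s: 4.58
tool_pos: [0.4744, 0.1338, 0.0092]
tool_rot: [1.322, 1.132, -1.322]
force: [-1.0, -0.4, -0.3]
grip_width: 0.06
```

```bash
python3 - <<'E'
from h import *
st()
c=arm.camera("wrist");crop(c,120,200,420,350,2.6,"w10.png")
c=arm.camera("side");crop(c,280,150,400,240,6.5,"s10.png")
E
```

```text
t 4.58 p [0.4744 0.1338 0.0092] yaw -8.83 down [ 0.  0. -1.] F [-1.  -0.4 -0.3] w 0.06
```

View pics/w10.png

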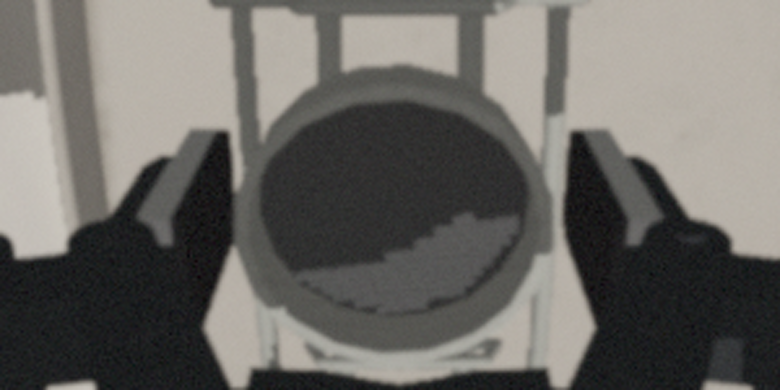

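View pics/s10.png

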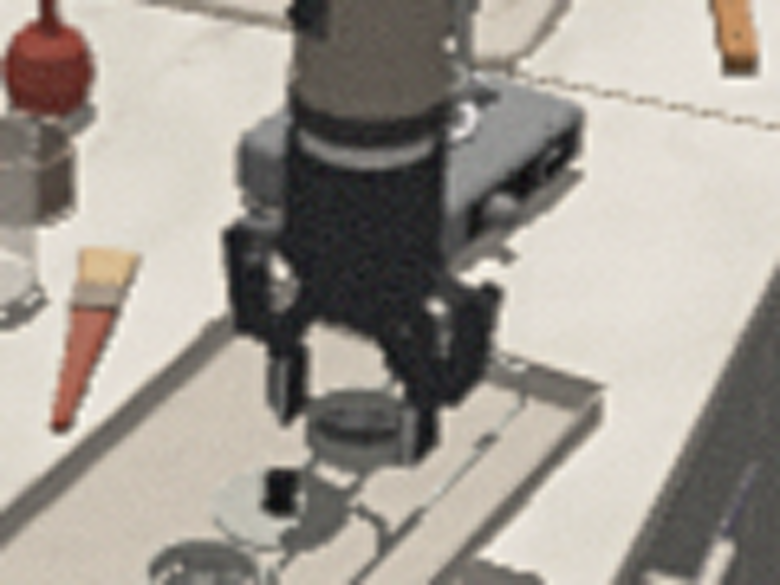

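Request:
play_rows(increments=[[[0,0,0,0,0,1,0.5],[0,0,0,0,0,0,0.4],[0,0,0,0,0,0,0.3],[0,0,0,0,0,0,0.3],[0,0,0,0,0,0,0.3]]])

```text
time_s: 5.1
tool_pos: [0.4745, 0.1335, 0.0099]
tool_rot: [1.323, 1.133, -1.321]
force: [-0.7, 0.9, 5.3]
grip_width: 0.0512
```

```bash
python3 - <<'E'
from h import *
st()
c=arm.camera("wrist");crop(c,120,200,420,350,2.6,"w11.png")
plan((.542,-.172,.15),-12.9,.3)
E
```

```text
t 5.1 p [0.4745 0.1335 0.0099] yaw -8.82 down [ 0.001  0.001 -1.   ] F [-0.7  0.9  5.3] w 0.0512
[[0.5, -0.0, -0.0, -16.0, 13.0, 32.0, 0.3], [0.4, -0.0, -0.0, -16.0, 13.0, 32.0, 0.3], [0.5, -0.0, -0.0, -16.0, 13.0, 32.0, 0.3], [0.4, -0.0, -0.0, -15.0, 13.0, 32.0, 0.3], [0.5, -0.0, -0.0, -16.0, 14.0, 32.0, 0.3], [0.4, -0.0, -0.0, -15.0, 14.0, 32.0, 0.3], [0.5, -0.0, -0.0, -16.0, 14.0, 32.0, 0.3], [0.4, -0.0, -0.0, -15.0, 14.0, 32.0, 0.3]]
[[0.5, -0.1, -0.0, -16.0, 15.0, 31.0, 0.3]]
```

View pics/w11.png

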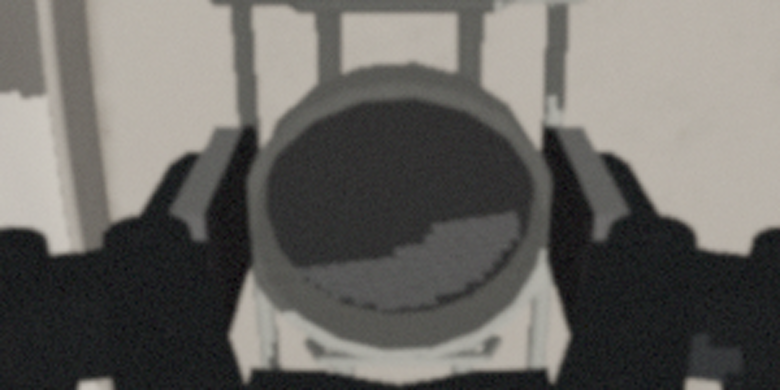

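Request:
play_rows(increments=[[[0,0,0,-5,0,0,0.3],[0,0,0,-15,0,0,0.3],[0,0,0,-20,0,0,0.3],[0,0,0,-20,0,0,0.3],[0,0,0,-20,0,0,0.3]]])

```text
time_s: 5.57
tool_pos: [0.4737, 0.1324, 0.09]
tool_rot: [1.321, 1.132, -1.323]
force: [0.7, 0.3, -0.4]
grip_width: 0.0508
```

```bash
python3 - <<'E'
from h import *
st()
c=arm.camera("wrist");cv2.imwrite("pics/w12.png",c["pixels"])
c=arm.camera("side");crop(c,280,110,400,200,6.5,"s12.png")
E
```

```text
t 5.57 p [0.4737 0.1324 0.09  ] yaw -8.84 down [-0. -0. -1.] F [ 0.7  0.3 -0.4] w 0.0508
```

View pics/w12.png

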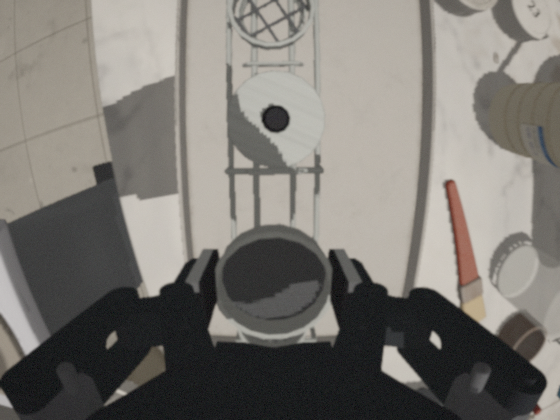

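View pics/s12.png

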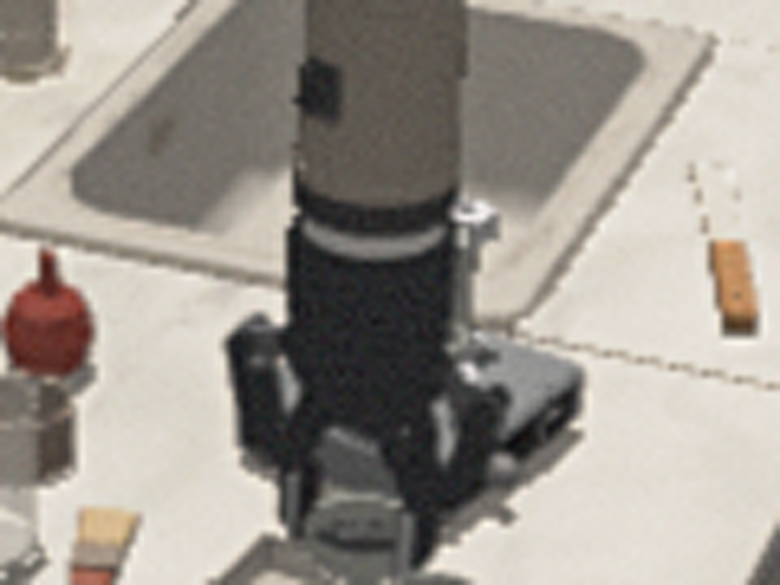

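```bash
python3 - <<'E'
from h import *
plan((.546,-.163,.1425),-12.9,.3,step=35)
E
```

```text
[[0.5, -0.0, -0.0, -6.0, 13.0, 31.0, 0.3], [0.4, -0.0, -0.0, -6.0, 13.0, 31.0, 0.3], [0.5, -0.0, -0.0, -6.0, 13.0, 31.0, 0.3], [0.4, -0.0, -0.0, -5.0, 13.0, 31.0, 0.3], [0.5, -0.0, -0.1, -6.0, 14.0, 31.0, 0.3], [0.4, -0.1, -0.0, -6.0, 14.0, 31.0, 0.3], [0.5, -0.0, -0.1, -5.0, 14.0, 31.0, 0.3], [0.4, -0.1, -0.0, -5.0, 15.0, 31.0, 0.3]]
[[0.5, -0.0, -0.1, -6.0, 14.0, 30.0, 0.3]]
```

Request:
play_rows(increments=[[[0.5,0,0,-10,13,31,0.3],[0.4,0,0,-10,13,31,0.3],[0.5,0,0,-10,13,31,0.3],[0.4,0,0,-10,13,31,0.3],[0.5,0,0,-6,14,31,0.3],[0.4,0,0,-6,14,31,0.3],[0.5,0,0,0,14,31,0.3],[0.4,0,0,0,15,31,0.3]]])

```text
time_s: 6.33
tool_pos: [0.536, -0.1323, 0.1406]
tool_rot: [1.367, 1.099, -1.367]
force: [0.6, -0.1, -0.9]
grip_width: 0.0508
```

Request:
play_rows(increments=[[[0.5,0,0,0,14,30,0.3],[0,0,0,0,0,0,0.3],[0,0,0,0,0,0,0.3],[0,0,0,0,0,0,0.3],[0,0,0,0,0,0,0.3]]])

```text
time_s: 6.75
tool_pos: [0.5432, -0.1613, 0.1403]
tool_rot: [1.372, 1.097, -1.372]
force: [-0.1, 0.9, -1.1]
grip_width: 0.0509
```

```bash
python3 - <<'E'
from h import *
st()
c=arm.camera("wrist");cv2.imwrite("pics/w13.png",c["pixels"])
crop(c,130,100,430,330,2.6,"w13c.png")
E
```

```text
t 6.75 p [ 0.5432 -0.1613  0.1403] yaw -12.8 down [-0.001  0.001 -1.   ] F [-0.1  0.9 -1.1] w 0.0509
```

View pics/w13.png

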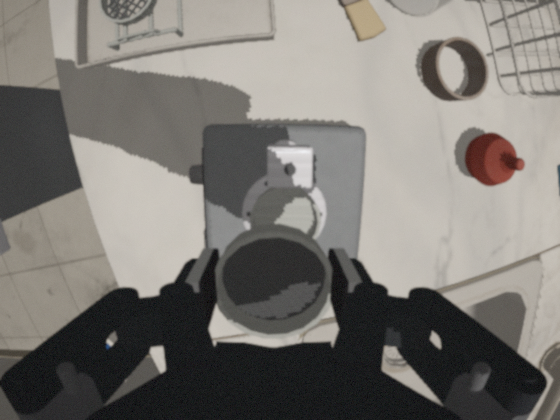

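View pics/w13c.png

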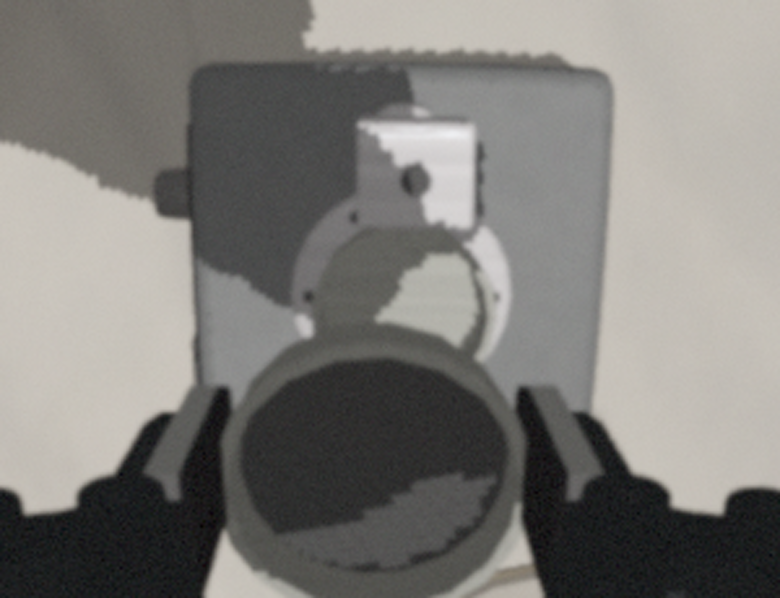

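Request:
play_rows(increments=[[[0,0,0,10,6,2,0.3],[0,0,0,12,5,2,0.3],[0,0,0,4,0,0,0.3],[0,0,0,0,0,0,0.3],[0,0,0,0,0,0,0.3]]])

```text
time_s: 7.22
tool_pos: [0.5529, -0.1694, 0.1142]
tool_rot: [1.373, 1.095, -1.375]
force: [0.0, 0.3, -0.4]
grip_width: 0.0511
```

```bash
python3 - <<'E'
from h import *
st()
c=arm.camera("wrist")
crop(c,130,100,430,330,2.6,"w14c.png")
c=arm.camera("side");crop(c,290,90,390,190,6,"s14.png")
c=arm.camera("top");crop(c,370,130,450,210,7,"t14.png")
E
```

```text
t 7.22 p [ 0.5529 -0.1694  0.1142] yaw -12.93 down [-0.002  0.    -1.   ] F [ 0.   0.3 -0.4] w 0.0511
```

View pics/w14c.png

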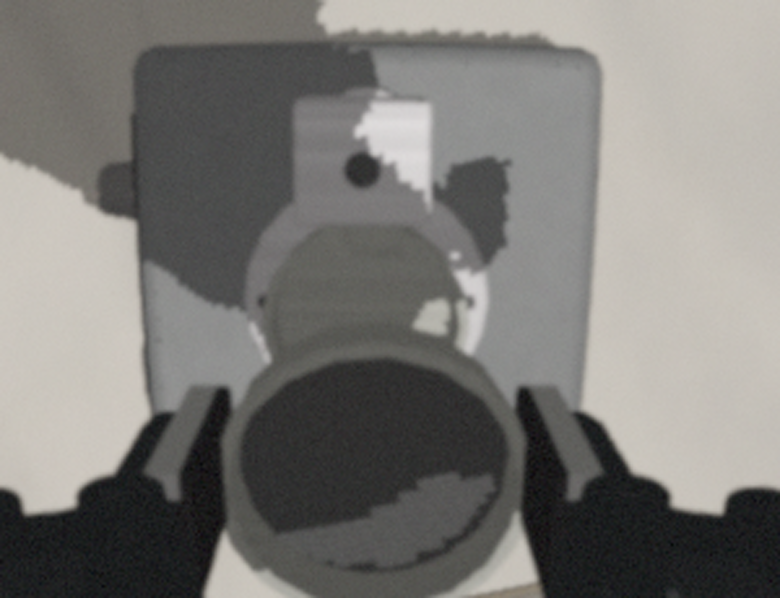

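View pics/s14.png

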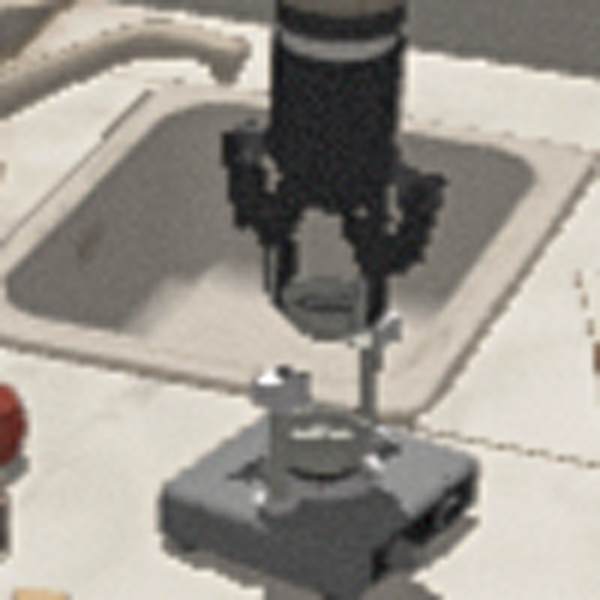

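Request:
play_rows(increments=[[[0,0,0,10,-1.5,0,0.3],[0,0,0,10,0,0,0.3],[0,0,0,10,0,0,0.3],[0,0,0,10,0,0,0.3],[0,0,0,10,0,0,0.3],[0,0,0,3,0,0,0.3],[0,0,0,0,0,0,0.3]]])

```text
time_s: 7.95
tool_pos: [0.5509, -0.169, 0.0606]
tool_rot: [1.372, 1.096, -1.376]
force: [-0.4, -0.5, -1.0]
grip_width: 0.051
```

```bash
python3 - <<'E'
from h import *
st()
c=arm.camera("wrist")
crop(c,130,100,430,330,2.6,"w15c.png")
c=arm.camera("side");crop(c,300,100,380,180,7.5,"s15.png")
E
```

```text
t 7.95 p [ 0.5509 -0.169   0.0606] yaw -12.93 down [-0.003  0.    -1.   ] F [-0.4 -0.5 -1. ] w 0.051
```

View pics/w15c.png

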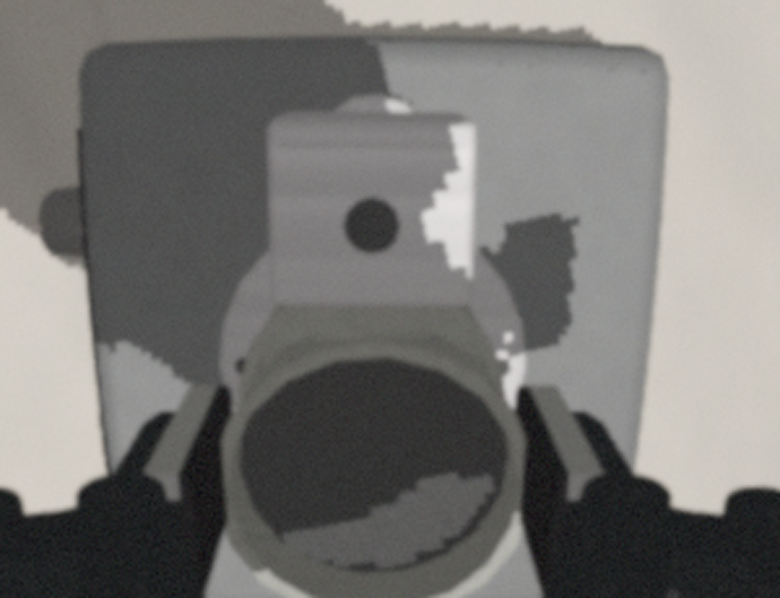

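View pics/s15.png

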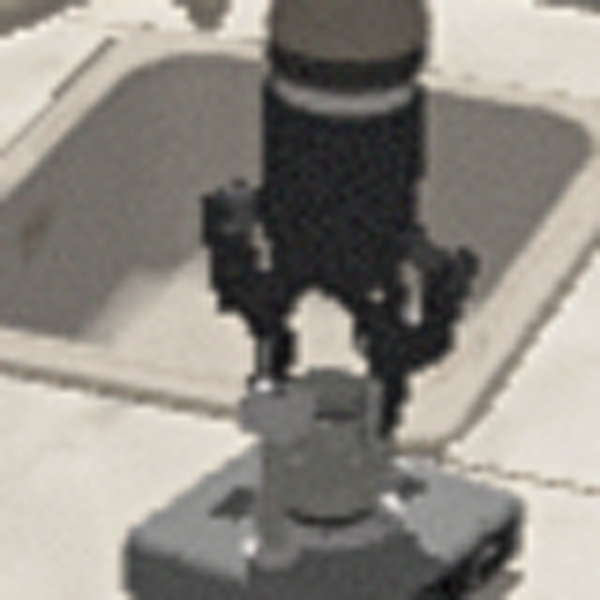

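Request:
play_rows(increments=[[[0,0,0,6,0,0,0.3],[0,0,0,5,0,0,0.3],[0,0,0,2,0,0,0.3],[0,0,0,2,0,0,0.3],[0,0,0,0,0,0,0.3]]])

```text
time_s: 8.47
tool_pos: [0.5517, -0.1691, 0.0466]
tool_rot: [1.373, 1.095, -1.374]
force: [0.9, 0.5, -0.5]
grip_width: 0.0509
```

```bash
python3 - <<'E'
from h import *
st()
c=arm.camera("wrist")
crop(c,130,100,430,330,2.6,"w16c.png")
c=arm.camera("side");crop(c,300,100,380,180,7.5,"s16.png")
E
```

```text
t 8.47 p [ 0.5517 -0.1691  0.0466] yaw -12.92 down [-0.001  0.    -1.   ] F [ 0.9  0.5 -0.5] w 0.0509
```

View pics/w16c.png

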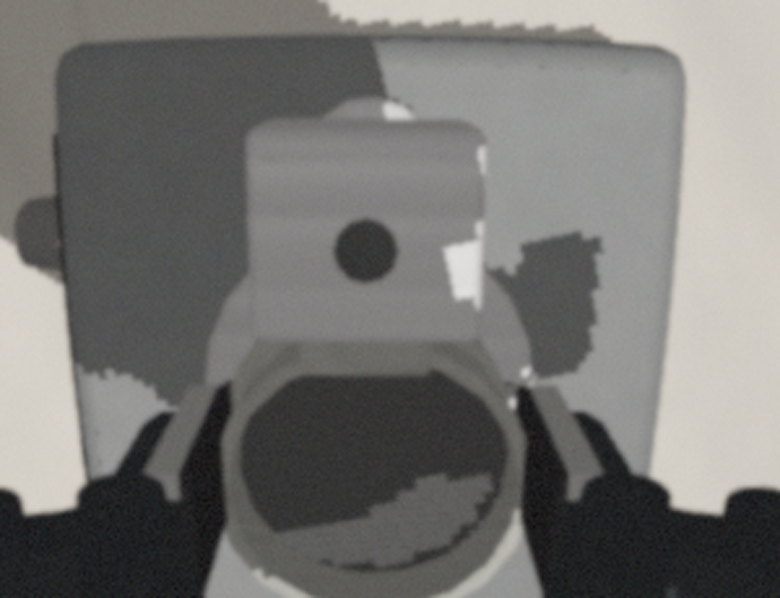

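View pics/s16.png

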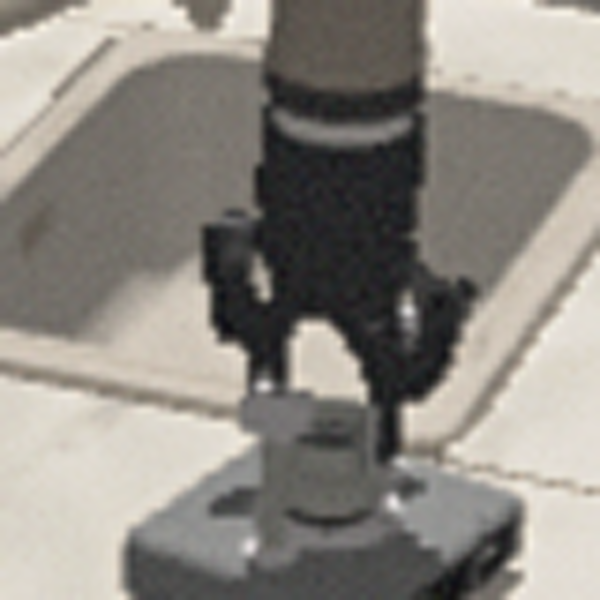

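Request:
play_rows(increments=[[[0,0,0,2,-0.5,0,0.3],[0,0,0,0,0,0,0.3],[0,0,0,0,0,0,0.3]]])

```text
time_s: 8.82
tool_pos: [0.5516, -0.1689, 0.0451]
tool_rot: [1.374, 1.094, -1.373]
force: [0.6, 1.6, -0.3]
grip_width: 0.0509
```

Request:
play_rows(increments=[[[0,0,0,2,0,0,0.3],[0,0,0,0,0,0,0.3],[0,0,0,0,0,0,0.3]]])

```text
time_s: 9.07
tool_pos: [0.5518, -0.1686, 0.0435]
tool_rot: [1.374, 1.095, -1.373]
force: [-1.4, 2.2, 5.2]
grip_width: 0.051
```

Request:
play_rows(increments=[[[0,0,0,2,0,0,0.3],[0,0,0,0,0,0,0.3],[0,0,0,0,0,0,0.3]]])

```text
time_s: 9.32
tool_pos: [0.5517, -0.1684, 0.0416]
tool_rot: [1.374, 1.095, -1.372]
force: [-0.8, 3.9, 4.6]
grip_width: 0.051
```

Request:
play_rows(increments=[[[0,0,0,0,0.5,-1.5,0.3],[0,0,0,0,0,0,0.3],[0,0,0,1,0,0,0.3],[0,0,0,0,0,0,0.3]]])

```text
time_s: 9.65
tool_pos: [0.5519, -0.1678, 0.0404]
tool_rot: [1.373, 1.095, -1.374]
force: [-1.5, 1.0, 5.1]
grip_width: 0.051
```

```bash
python3 - <<'E'
from h import *
st()
c=arm.camera("wrist")
crop(c,130,100,430,330,2.6,"w17c.png")
E
```

```text
t 9.65 p [ 0.5519 -0.1678  0.0404] yaw -12.93 down [-0.001  0.    -1.   ] F [-1.5  1.   5.1] w 0.051
```

View pics/w17c.png

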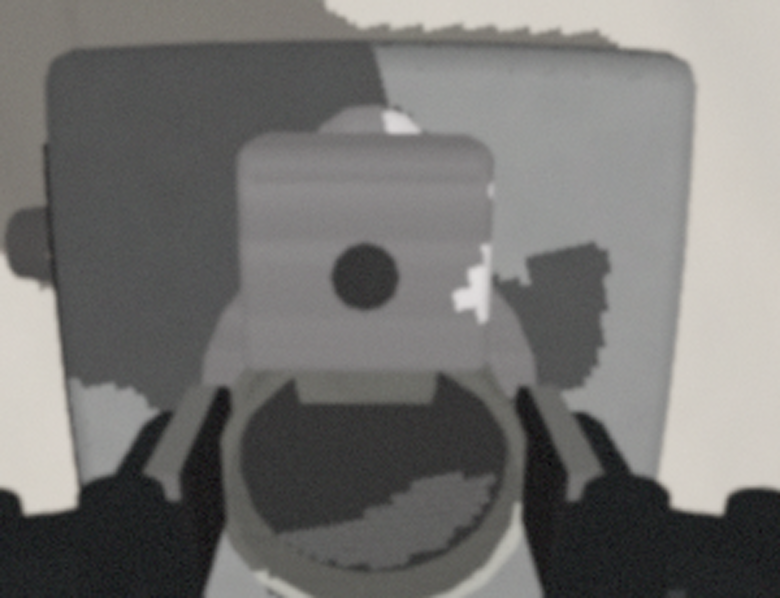

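Request:
play_rows(increments=[[[0,0,0,2,0,0,0.3],[0,0,0,0,0,0,0.3],[0,0,0,0,0,0,0.3]]])

```text
time_s: 9.95
tool_pos: [0.552, -0.1678, 0.0385]
tool_rot: [1.374, 1.095, -1.374]
force: [-2.7, 1.1, 5.9]
grip_width: 0.0508
```

Request:
play_rows(increments=[[[0,0,0,0,0,0,0.8],[0,0,0,0,0,0,0.9],[0,0,0,0,0,0,0.9],[0,0,0,0,0,0,0.9]]])

```text
time_s: 10.28
tool_pos: [0.5522, -0.1679, 0.0379]
tool_rot: [1.373, 1.094, -1.374]
force: [0.6, -0.3, -0.2]
grip_width: 0.0768
```

```bash
python3 - <<'E'
from h import *
st()
c=arm.camera("wrist")
crop(c,130,100,430,330,2.6,"w18c.png")
c=arm.camera("side");crop(c,300,100,380,180,7.5,"s18.png")
E
```

```text
t 10.28 p [ 0.5522 -0.1679  0.0379] yaw -12.93 down [-0. -0. -1.] F [ 0.6 -0.3 -0.2] w 0.0768
```

View pics/w18c.png

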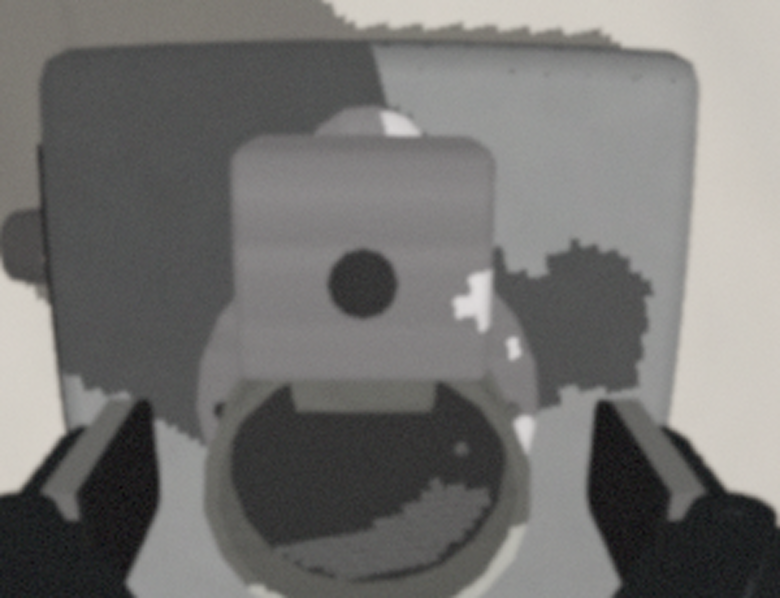

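View pics/s18.png

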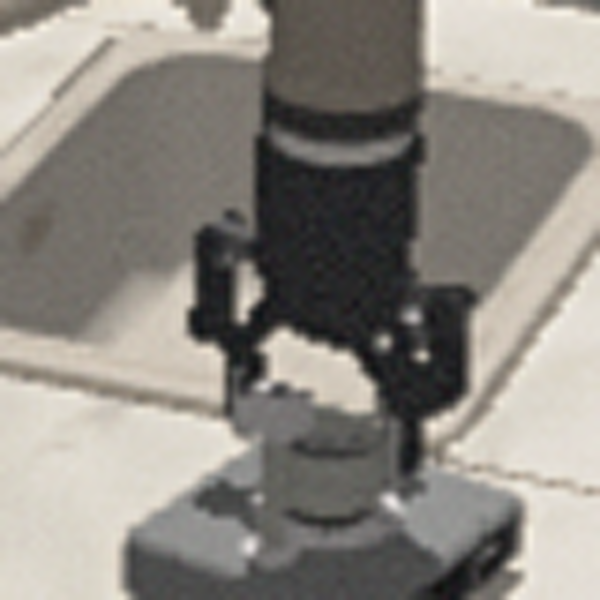

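Request:
play_rows(increments=[[[0,0,0,-10,0,0,1],[0,0,0,-30,0,0,1],[0,0,0,-40,0,0,1],[0,0,0,-20,0,0,1],[0,0,0,0,0,0,1],[0,0,0,0,0,0,1]]])

```text
time_s: 10.88
tool_pos: [0.5534, -0.1681, 0.1399]
tool_rot: [1.375, 1.092, -1.37]
force: [-0.6, -0.5, 0.5]
grip_width: 0.0855
```

```bash
python3 - <<'E'
from h import *
st()
c=arm.camera("wrist")
cv2.imwrite("pics/w19.png",c["pixels"]);crop(c,180,110,370,330,2.7,"w19c.png")
c=arm.camera("side");crop(c,300,100,380,180,7.5,"s19.png")
E
```

```text
t 10.88 p [ 0.5534 -0.1681  0.1399] yaw -12.92 down [ 0.004 -0.    -1.   ] F [-0.6 -0.5  0.5] w 0.0855
```

View pics/w19c.png

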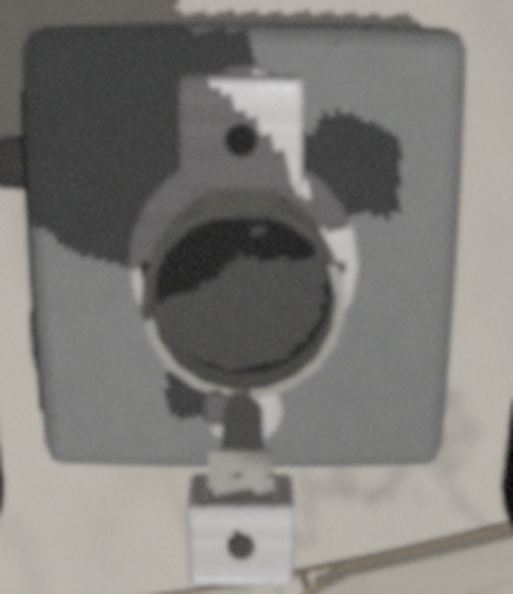

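View pics/s19.png

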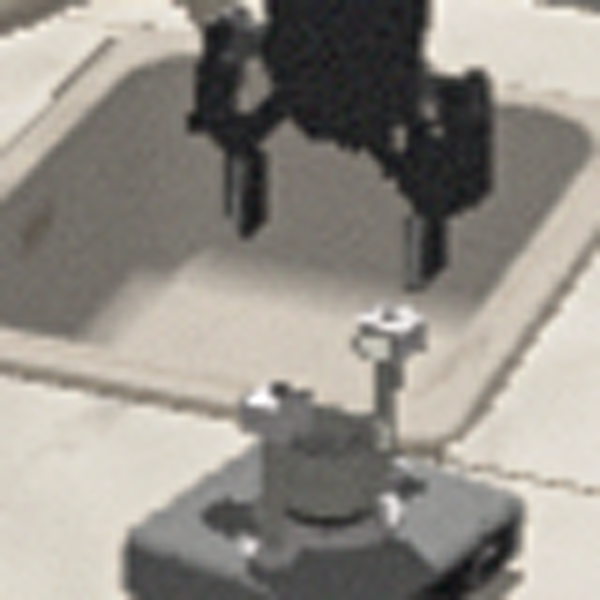

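```bash
python3 - <<'E'
from h import *
plan((.462,.058,.07),-8.8,1,step=38)
E
```

```text
[[-0.6, -0.0, 0.0, 10.0, -20.0, -29.0, 1], [-0.6, -0.0, 0.0, 10.0, -19.0, -29.0, 1], [-0.6, -0.0, 0.0, 10.0, -19.0, -29.0, 1], [-0.6, -0.0, 0.0, 9.0, -19.0, -29.0, 1], [-0.6, -0.0, 0.0, 10.0, -18.0, -29.0, 1], [-0.6, -0.0, 0.0, 9.0, -18.0, -29.0, 1], [-0.5, -0.0, 0.1, 10.0, -18.0, -30.0, 1]]
```

Request:
play_rows(increments=[[[-0.6,0,0,0,-20,-29,1],[-0.6,0,0,0,-19,-29,1],[-0.6,0,0,8,-19,-29,1],[-0.6,0,0,15,-19,-29,1],[-0.6,0,0,15,-18,-29,1],[-0.6,0,0,15,-18,-29,1],[-0.5,0,0,15,-18,-30,1]]])

```text
time_s: 11.57
tool_pos: [0.4609, 0.0588, 0.0684]
tool_rot: [1.32, 1.134, -1.324]
force: [0.9, 0.2, -0.5]
grip_width: 0.0854
```

Request:
play_rows(increments=[[[0,0,0,0,0,0,1],[0,0,0,0,0,0,1],[0,0,0,0,0,0,1],[0,0,0,0,0,0,1]]])

```text
time_s: 11.9
tool_pos: [0.4636, 0.0563, 0.0701]
tool_rot: [1.323, 1.13, -1.323]
force: [0.6, 0.2, 0.4]
grip_width: 0.0854
```

```bash
python3 - <<'E'
from h import *
st()
c=arm.camera("wrist")
cv2.imwrite("pics/w20.png",c["pixels"])
E
```

```text
t 11.9 p [0.4636 0.0563 0.0701] yaw -8.95 down [ 0.    -0.001 -1.   ] F [0.6 0.2 0.4] w 0.0854
```

View pics/w20.png

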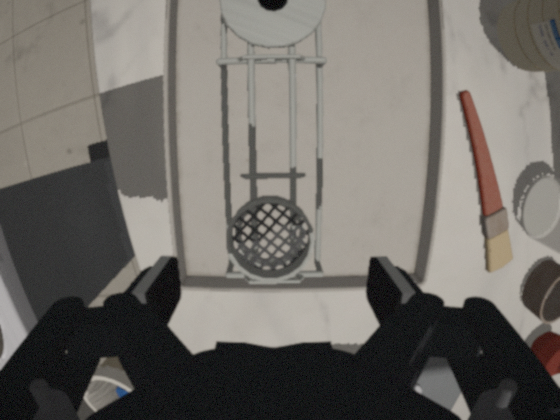

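Request:
play_rows(increments=[[[0,0,0,18,-2,0,1],[0,0,0,20,0,0,1],[0,0,0,14,0,0,1],[0,0,0,2,0,0,1],[0,0,0,0,0,0,0.8],[0,0,0,0,0,0,0.7],[0,0,0,0,0,0,0.7]]])

```text
time_s: 12.53
tool_pos: [0.4623, 0.0578, 0.0171]
tool_rot: [1.324, 1.131, -1.32]
force: [-0.2, -0.5, -0.1]
grip_width: 0.06
```

```bash
python3 - <<'E'
from h import *
st()
c=arm.camera("wrist")
crop(c,130,200,430,350,2.6,"w21.png")
E
```

```text
t 12.53 p [0.4623 0.0578 0.0171] yaw -8.87 down [ 0.002  0.001 -1.   ] F [-0.2 -0.5 -0.1] w 0.06
```

View pics/w21.png

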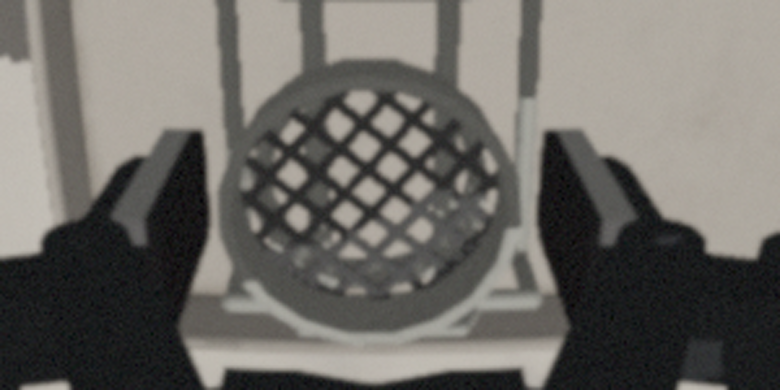

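Request:
play_rows(increments=[[[0,0,0,1,-0.5,2,0.7],[0,0,0,0,0,0,0.6],[0,0,0,0,0,0,0.4],[0,0,0,0,0,0,0.3],[0,0,0,0,0,0,0.3],[0,0,0,0,0,0,0.3],[0,0,0,-5,0,0,0.3],[0,0,0,-15,0,0,0.3]]])

```text
time_s: 13.25
tool_pos: [0.4587, 0.0558, 0.0343]
tool_rot: [1.319, 1.134, -1.325]
force: [0.1, 0.6, -0.3]
grip_width: 0.0502
```

Request:
play_rows(increments=[[[0,0,0,-25,0,0,0.3],[0,0,0,-30,0,0,0.3],[0,0,0,0,0,0,0.3],[0,0,0,0,0,0,0.3]]])

```text
time_s: 13.58
tool_pos: [0.4617, 0.0567, 0.0916]
tool_rot: [1.325, 1.132, -1.318]
force: [-1.2, -0.2, -0.5]
grip_width: 0.0506
```

```bash
python3 - <<'E'
from h import *
st()
c=arm.camera("wrist")
crop(c,130,100,430,330,2.6,"w22.png")
plan((.5517,-.1680,.155),-12.9,.3,step=36)
E
```

```text
t 13.58 p [0.4617 0.0567 0.0916] yaw -8.8 down [ 0.004  0.002 -1.   ] F [-1.2 -0.2 -0.5] w 0.0506
[[0.6, -0.0, -0.0, -9.0, 18.0, 30.0, 0.3], [0.6, -0.0, -0.0, -9.0, 18.0, 29.0, 0.3], [0.6, -0.0, -0.0, -9.0, 18.0, 29.0, 0.3], [0.6, -0.0, -0.0, -9.0, 19.0, 29.0, 0.3], [0.6, -0.0, -0.0, -10.0, 19.0, 29.0, 0.3], [0.5, -0.0, -0.0, -9.0, 19.0, 29.0, 0.3], [0.6, -0.1, -0.0, -10.0, 20.0, 29.0, 0.3]]
```

View pics/w22.png

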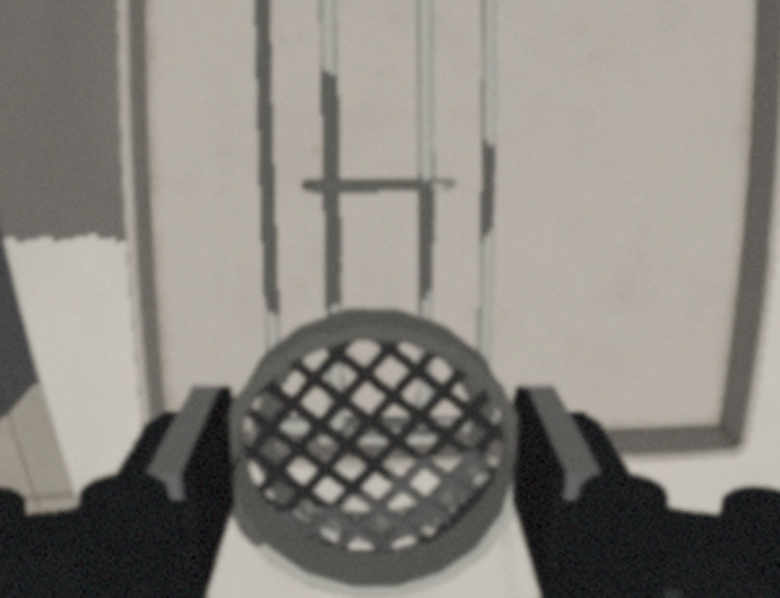

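Request:
play_rows(increments=[[[0.6,0,0,-12,18,30,0.3],[0.6,0,0,-12,18,29,0.3],[0.6,0,0,-12,18,29,0.3],[0.6,0,0,-10,19,29,0.3],[0.6,0,0,-3,19,29,0.3],[0.5,0,0,0,19,29,0.3],[0.6,0,0,0,20,29,0.3],[0,0,0,0,0,0,0.3]]])

```text
time_s: 14.3
tool_pos: [0.5515, -0.1772, 0.1382]
tool_rot: [1.375, 1.083, -1.383]
force: [0.0, -1.2, 0.0]
grip_width: 0.0504
```

Request:
play_rows(increments=[[[0,0,0,0,0,0,0.3],[0,0,0,0,0,0,0.3],[0,0,0,0,0,0,0.3]]])

```text
time_s: 14.55
tool_pos: [0.5508, -0.1666, 0.1379]
tool_rot: [1.372, 1.098, -1.373]
force: [-0.0, 0.6, -1.2]
grip_width: 0.05
```

```bash
python3 - <<'E'
from h import *
st()
c=arm.camera("wrist")
crop(c,130,100,430,330,2.6,"w23.png")
plan((.5517,-.1680,.12),-12.9,.3,step=26)
E
```

```text
t 14.55 p [ 0.5508 -0.1666  0.1379] yaw -12.81 down [-0.002  0.002 -1.   ] F [-0.   0.6 -1.2] w 0.05
[[0.1, -0.1, 0.1, 18.2, 1.1, 1.4, 0.3]]
```

View pics/w23.png

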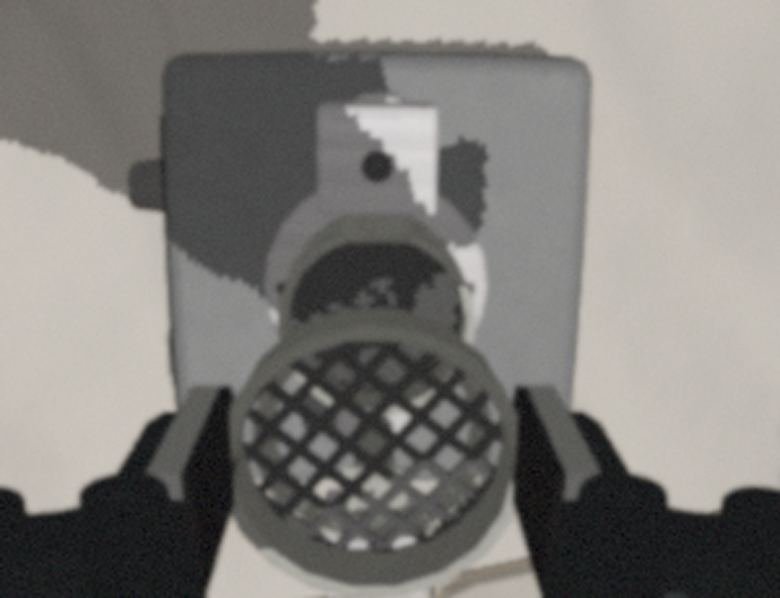

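Request:
play_rows(increments=[[[0,0,0,12,1.1,1,0.3],[0,0,0,14,0,0,0.3],[0,0,0,14,0,0,0.3],[0,0,0,14,0,0,0.3],[0,0,0,10,0,0,0.3],[0,0,0,4,0,0,0.3],[0,0,0,0,0,0,0.3],[0,0,0,0,0,0,0.3]]])

```text
time_s: 15.27
tool_pos: [0.5526, -0.1696, 0.0712]
tool_rot: [1.373, 1.094, -1.373]
force: [0.1, -0.0, 0.0]
grip_width: 0.0499
```

```bash
python3 - <<'E'
from h import *
st()
c=arm.camera("wrist")
crop(c,130,100,430,330,2.6,"w24.png")
c=arm.camera("side");crop(c,300,100,380,180,7.5,"s24.png")
E
```

```text
t 15.27 p [ 0.5526 -0.1696  0.0712] yaw -12.9 down [ 0.  0. -1.] F [ 0.1 -0.   0. ] w 0.0499
```

View pics/w24.png

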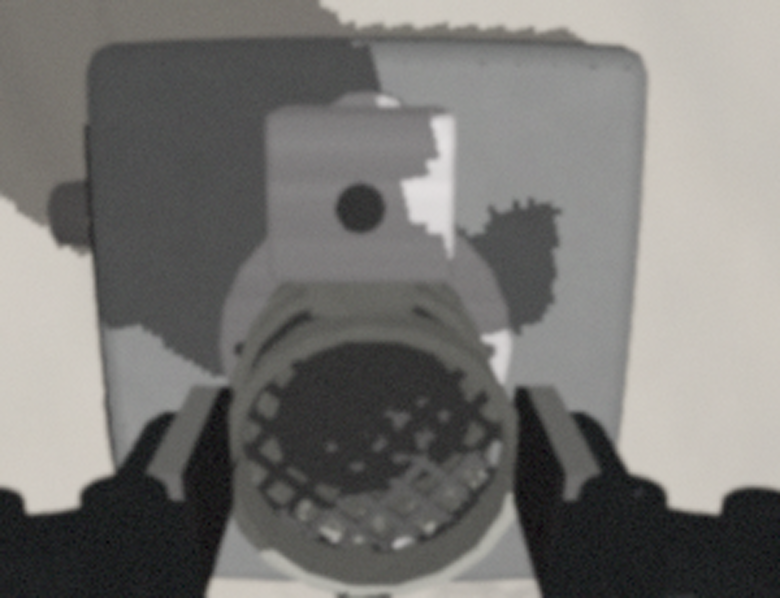

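View pics/s24.png

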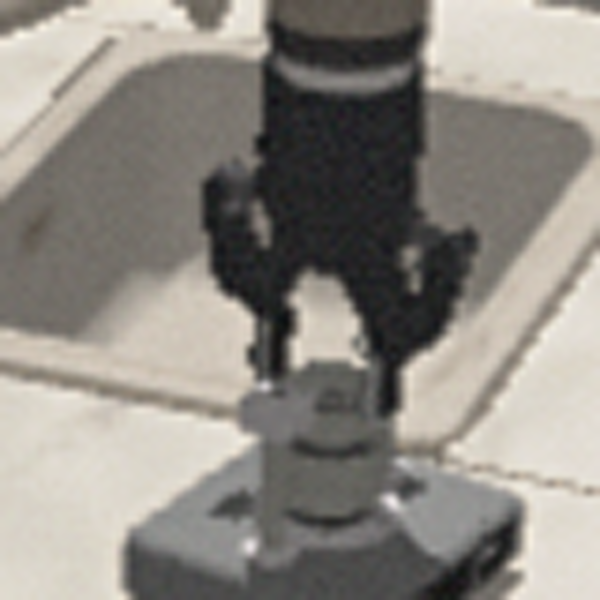

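Request:
play_rows(increments=[[[0,0,0,2,-1.5,-1.5,0.3],[0,0,0,2,0,0,0.3],[0,0,0,0,0,0,0.3],[0,0,0,0,0,0,0.3]]])

```text
time_s: 15.7
tool_pos: [0.5513, -0.1678, 0.0671]
tool_rot: [1.373, 1.094, -1.373]
force: [-0.6, -0.4, -1.2]
grip_width: 0.0498
```

Request:
play_rows(increments=[[[0,0,0,2,0,0,0.3],[0,0,0,0,0,0,0.3],[0,0,0,0,0,0,0.3]]])

```text
time_s: 15.95
tool_pos: [0.5512, -0.168, 0.0649]
tool_rot: [1.373, 1.094, -1.374]
force: [-0.0, 0.1, -0.4]
grip_width: 0.0501
```

Request:
play_rows(increments=[[[0,0,0,2,0,0,0.3],[0,0,0,0,0,0,0.3],[0,0,0,0,0,0,0.3]]])

```text
time_s: 16.2
tool_pos: [0.5512, -0.1679, 0.0629]
tool_rot: [1.373, 1.094, -1.374]
force: [-0.4, 0.1, -0.5]
grip_width: 0.05
```

Request:
play_rows(increments=[[[0,0,0,2,0,0,0.3],[0,0,0,0,0,0,0.3],[0,0,0,0,0,0,0.3]]])

```text
time_s: 16.45
tool_pos: [0.5515, -0.168, 0.0616]
tool_rot: [1.374, 1.094, -1.373]
force: [-1.6, 1.2, 5.7]
grip_width: 0.0498
```

Request:
play_rows(increments=[[[0,0,0,2,0,0,0.3],[0,0,0,0,0,0,0.3],[0,0,0,0,0,0,0.3]]])

```text
time_s: 16.7
tool_pos: [0.5515, -0.168, 0.0595]
tool_rot: [1.374, 1.094, -1.373]
force: [-1.2, 2.1, 5.9]
grip_width: 0.0499
```

Request:
play_rows(increments=[[[0,0,0,-1,0,0,0.6],[0,0,0,0,0,0,0.9],[0,0,0,0,0,0,1],[0,0,0,0,0,0,1],[0,0,0,-15,0,0,1],[0,0,0,-35,0,0,1],[0,0,0,-30,0,0,1],[0,0,0,0,0,0,1]]])

```text
time_s: 17.37
tool_pos: [0.5551, -0.1698, 0.1455]
tool_rot: [1.378, 1.085, -1.366]
force: [0.6, -1.1, 0.7]
grip_width: 0.0852
```

Request:
play_rows(increments=[[[0,0,0,0,0,0,1],[0,0,0,0,0,0,1]]])

```text
time_s: 17.53
tool_pos: [0.5507, -0.1675, 0.1393]
tool_rot: [1.373, 1.095, -1.374]
force: [-0.3, 0.1, 0.6]
grip_width: 0.0851
```

```bash
python3 - <<'E'
from h import *
st()
c=arm.camera("wrist")
cv2.imwrite("pics/w25.png",c["pixels"]);crop(c,180,110,370,330,2.7,"w25c.png")
c=arm.camera("side");crop(c,300,100,380,180,7.5,"s25.png")
plan((.494,.285,.07),-8.8,1,step=38)
E
```

```text
t 17.53 p [ 0.5507 -0.1675  0.1393] yaw -12.91 down [-0.001  0.001 -1.   ] F [-0.3  0.1  0.6] w 0.0851
[[-0.3, -0.0, 0.0, 5.0, -12.0, -33.0, 1], [-0.3, -0.0, 0.0, 5.0, -12.0, -33.0, 1], [-0.3, -0.0, 0.0, 5.0, -12.0, -33.0, 1], [-0.3, -0.0, 0.0, 5.0, -11.0, -33.0, 1], [-0.3, -0.0, 0.0, 5.0, -11.0, -33.0, 1], [-0.3, -0.0, 0.0, 5.0, -11.0, -33.0, 1], [-0.3, -0.0, 0.0, 6.0, -11.0, -33.0, 1], [-0.3, -0.0, 0.0, 5.0, -11.0, -34.0, 1]]
[[-0.3, -0.0, 0.0, 6.0, -11.0, -33.0, 1], [-0.4, -0.0, 0.0, 5.0, -10.0, -34.0, 1], [-0.3, -0.0, 0.1, 6.0, -10.0, -34.0, 1], [-0.4, -0.0, 0.0, 5.0, -10.0, -33.0, 1], [-0.3, -0.0, 0.1, 6.0, -10.0, -34.0, 1]]
```

View pics/w25c.png

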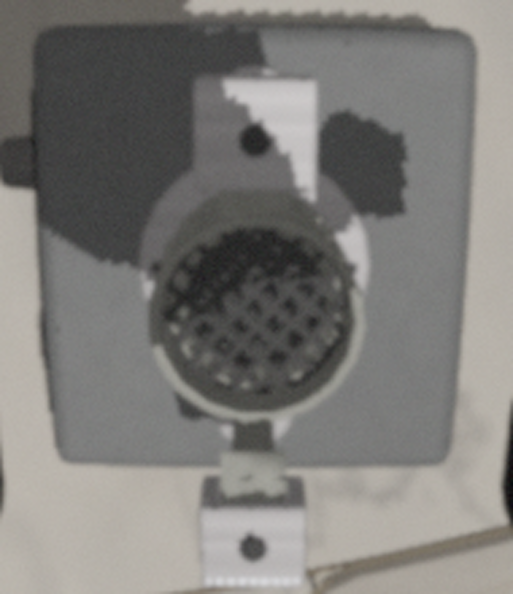

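View pics/s25.png

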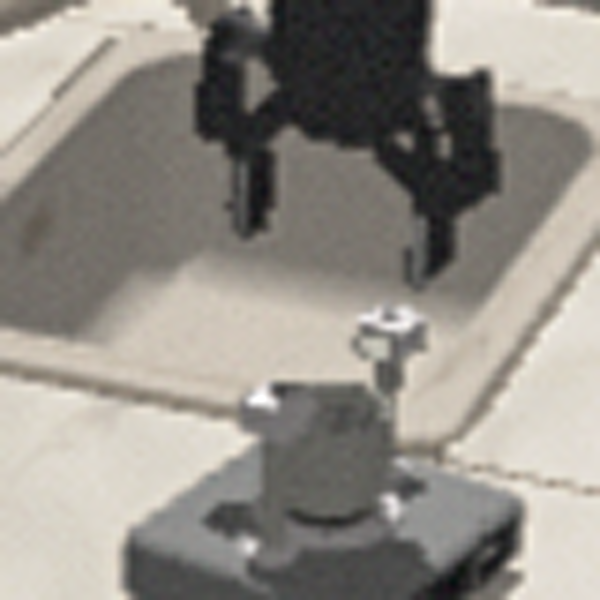

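Request:
play_rows(increments=[[[-0.3,0,0,0,-14,-33,1],[-0.3,0,0,0,-14,-33,1],[-0.3,0,0,6,-13,-33,1],[-0.3,0,0,6,-12,-33,1],[-0.3,0,0,6,-11,-33,1],[-0.3,0,0,6,-11,-33,1],[-0.3,0,0,6,-10,-33,1],[-0.3,0,0,6,-10,-33,1]]])

```text
time_s: 18.3
tool_pos: [0.5112, 0.1115, 0.1027]
tool_rot: [1.341, 1.118, -1.345]
force: [1.2, -0.3, 0.5]
grip_width: 0.0852
```

```bash
python3 - <<'E'
from h import *
st()
plan((.497,.282,.07),-8.8,1,step=36)
E
```

```text
t 18.3 p [0.5112 0.1115 0.1027] yaw -10.5 down [-0.002 -0.001 -1.   ] F [ 1.2 -0.3  0.5] w 0.0852
[[-0.3, 0.0, 0.0, 7.0, -9.0, -33.0, 1], [-0.4, 0.0, 0.0, 6.0, -9.0, -33.0, 1], [-0.3, 0.0, 0.0, 7.0, -9.0, -33.0, 1], [-0.4, 0.0, 0.1, 6.0, -8.0, -33.0, 1], [-0.3, 0.1, 0.0, 7.0, -8.0, -34.0, 1]]
```

Request:
play_rows(increments=[[[-0.3,0,0,0,-9,-32,1],[-0.4,0,0,0,-8,-32,1],[-0.3,0,0,8,-8,-32,1],[-0.4,0,0,12,-8,-32,1],[-0.3,0,0,12,-7,-30,1],[0,0,0,0,0,0,1],[0,0,0,0,0,0,1],[0,0,0,0,0,0,1]]])

```text
time_s: 18.97
tool_pos: [0.4998, 0.2713, 0.0711]
tool_rot: [1.32, 1.131, -1.324]
force: [0.3, -0.1, 0.4]
grip_width: 0.0855
```

```bash
python3 - <<'E'
from h import *
st()
c=arm.camera("wrist")
cv2.imwrite("pics/w26.png",c["pixels"])
E
```

```text
t 18.97 p [0.4998 0.2713 0.0711] yaw -8.85 down [-0.001 -0.002 -1.   ] F [ 0.3 -0.1  0.4] w 0.0855
```

View pics/w26.png

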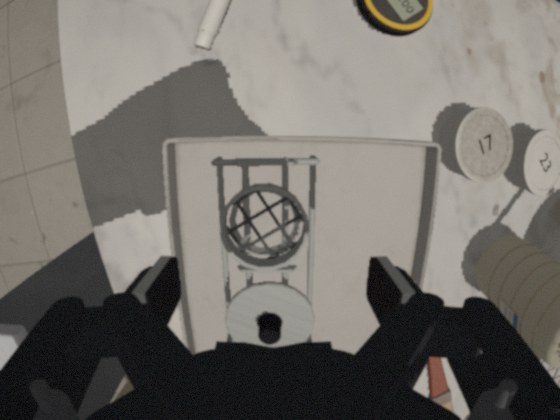

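Request:
play_rows(increments=[[[0,0,0,10,-4.5,-7,1],[0,0,0,20,0,0,1],[0,0,0,18,0,0,1],[0,0,0,6,0,0,1],[0,0,0,0,0,0,0.8],[0,0,0,0,0,0,0.7],[0,0,0,0,0,0,0.7]]])

```text
time_s: 19.6
tool_pos: [0.4978, 0.2802, 0.0191]
tool_rot: [1.324, 1.132, -1.321]
force: [0.5, 0.3, 0.1]
grip_width: 0.0598
```

```bash
python3 - <<'E'
from h import *
st()
c=arm.camera("wrist")
crop(c,130,200,430,350,2.6,"w27.png")
E
```

```text
t 19.6 p [0.4978 0.2802 0.0191] yaw -8.87 down [ 0.002  0.001 -1.   ] F [0.5 0.3 0.1] w 0.0598
```

View pics/w27.png

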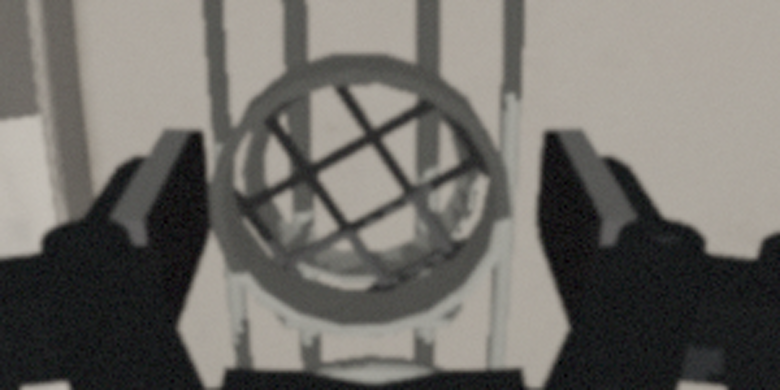

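Request:
play_rows(increments=[[[0,0,0,3.5,-2.5,1.7,0.7],[0,0,0,0,0,0,0.7],[0,0,0,0,0,0,0.5],[0,0,0,0,0,0,0.3],[0,0,0,0,0,0,0.3],[0,0,0,0,0,0,0.3],[0,0,0,0,0,0,0.3]]])

```text
time_s: 20.23
tool_pos: [0.494, 0.2789, 0.0157]
tool_rot: [1.322, 1.133, -1.322]
force: [-2.3, -1.5, 8.8]
grip_width: 0.0511
```

Request:
play_rows(increments=[[[0,0,0,-5,0,0,0.3],[0,0,0,-20,0,0,0.3],[0,0,0,-30,0,0,0.3],[0,0,0,-35,0,0,0.3],[0,0,0,-35,0,0,0.3],[0,0,0,0,0,0,0.3],[0,0,0,0,0,0,0.3]]])

```text
time_s: 20.82
tool_pos: [0.4957, 0.2798, 0.142]
tool_rot: [1.326, 1.133, -1.317]
force: [0.4, 0.5, -0.9]
grip_width: 0.051
```

```bash
python3 - <<'E'
from h import *
st()
c=arm.camera("wrist")
crop(c,130,100,430,330,2.6,"w28.png")
plan((.5510,-.1680,.145),-12.9,.3,step=38)
E
```

```text
t 20.82 p [0.4957 0.2798 0.142 ] yaw -8.82 down [ 0.004  0.004 -1.   ] F [ 0.4  0.5 -0.9] w 0.051
[[0.3, -0.0, -0.0, -0.0, 10.0, 36.0, 0.3], [0.3, -0.0, -0.0, -0.0, 11.0, 36.0, 0.3], [0.3, -0.0, -0.0, -1.0, 11.0, 36.0, 0.3], [0.4, -0.0, -0.0, -0.0, 11.0, 36.0, 0.3], [0.3, -0.0, -0.0, -1.0, 11.0, 36.0, 0.3], [0.4, -0.0, -0.0, -0.0, 11.0, 36.0, 0.3], [0.3, -0.0, -0.0, -1.0, 12.0, 36.0, 0.3], [0.4, -0.0, -0.0, -0.0, 12.0, 36.0, 0.3]]
[[0.3, -0.0, -0.0, -1.0, 12.0, 35.0, 0.3], [0.4, -0.0, -0.0, -0.0, 12.0, 35.0, 0.3], [0.3, -0.0, -0.0, -1.0, 13.0, 35.0, 0.3], [0.4, -0.1, -0.0, -0.0, 12.0, 36.0, 0.3]]
```

View pics/w28.png

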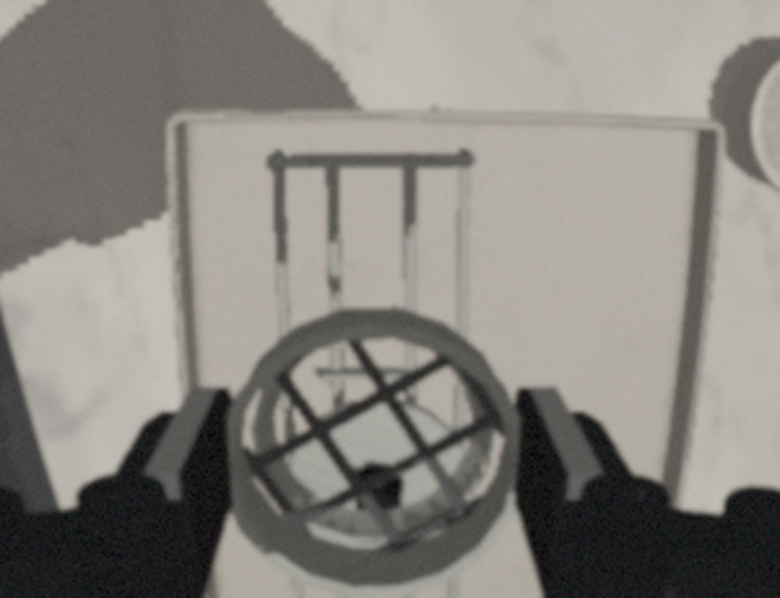

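Request:
play_rows(increments=[[[0.3,0,0,0,10,36,0.3],[0.3,0,0,0,11,36,0.3],[0.3,0,0,-1,11,36,0.3],[0.4,0,0,0,11,36,0.3],[0.3,0,0,-1,11,36,0.3],[0.4,0,0,0,11,36,0.3],[0.3,0,0,-1,12,36,0.3],[0.4,0,0,0,12,36,0.3]]])

```text
time_s: 21.53
tool_pos: [0.5305, -0.0217, 0.1409]
tool_rot: [1.354, 1.109, -1.358]
force: [0.7, 1.0, -0.5]
grip_width: 0.051
```

Request:
play_rows(increments=[[[0.3,0,0,-1,12,35,0.3],[0.4,0,0,0,12,35,0.3],[0.3,0,0,-1,13,35,0.3],[0.4,0,0,0,12,36,0.3],[0,0,0,0,0,0,0.3],[0,0,0,0,0,0,0.3],[0,0,0,0,0,0,0.3],[0,0,0,0,0,0,0.3]]])

```text
time_s: 22.2
tool_pos: [0.5501, -0.1661, 0.1432]
tool_rot: [1.371, 1.098, -1.373]
force: [0.3, 0.2, -1.8]
grip_width: 0.0508
```

```bash
python3 - <<'E'
from h import *
st()
c=arm.camera("wrist")
crop(c,130,100,430,330,2.6,"w29.png")
plan((.5513,-.1680,.13),-12.9,.3,step=28)
E
```

```text
t 22.2 p [ 0.5501 -0.1661  0.1432] yaw -12.79 down [-0.002  0.002 -1.   ] F [ 0.3  0.2 -1.8] w 0.0508
[[0.1, -0.1, 0.1, 13.6, 1.4, 1.8, 0.3]]
```

View pics/w29.png

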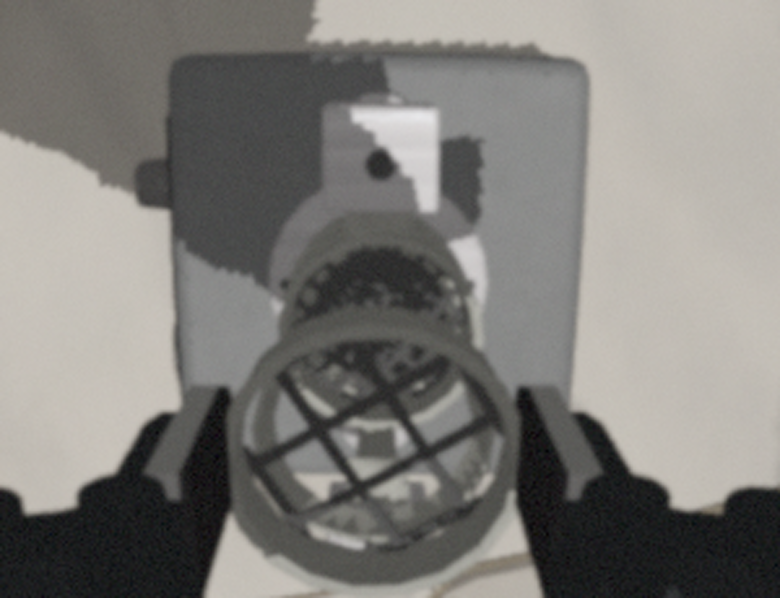

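Move to the known axis and descend to 6 mm above seating.

Request:
play_rows(increments=[[[0,0,0,12,1,1,0.3],[0,0,0,14,0,0,0.3],[0,0,0,14,0,0,0.3],[0,0,0,14,0,0,0.3],[0,0,0,6,0,0,0.3],[0,0,0,0,0,0,0.3],[0,0,0,0,0,0,0.3]]])

```text
time_s: 22.83
tool_pos: [0.5513, -0.169, 0.0843]
tool_rot: [1.373, 1.095, -1.373]
force: [-0.6, -0.8, -0.3]
grip_width: 0.0508
```

```bash
python3 - <<'E'
from h import *
st()
c=arm.camera("wrist")
crop(c,130,100,430,330,2.6,"w30.png")
plan((.5513,-.1680,.08),-12.9,.3,step=28)
E
```

```text
t 22.83 p [ 0.5513 -0.169   0.0843] yaw -12.88 down [-0.001  0.    -1.   ] F [-0.6 -0.8 -0.3] w 0.0508
[[0.0, -0.0, -0.0, 4.9, -0.8, -1.2, 0.3]]
```

View pics/w30.png

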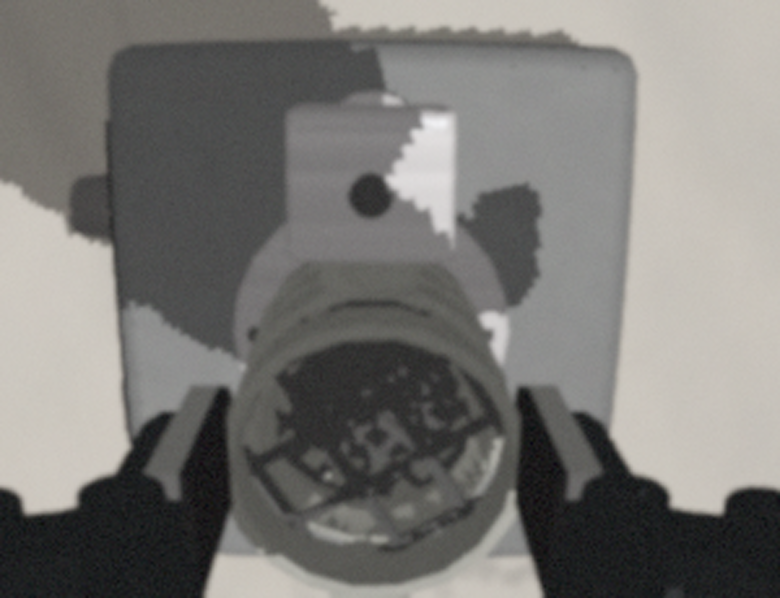

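Aligned; small correction and lower to contact (expected ≈ 0.0755).

Request:
play_rows(increments=[[[0,0,0,3,-0.5,-1,0.3],[0,0,0,3,0,0,0.3],[0,0,0,0,0,0,0.3],[0,0,0,0,0,0,0.3]]])

```text
time_s: 23.22
tool_pos: [0.5511, -0.1683, 0.0786]
tool_rot: [1.374, 1.094, -1.373]
force: [0.4, -0.0, -0.4]
grip_width: 0.0505
```

Request:
play_rows(increments=[[[0,0,0,2,0,0,0.3],[0,0,0,0,0,0,0.3],[0,0,0,0,0,0,0.3]]])

```text
time_s: 23.47
tool_pos: [0.551, -0.1684, 0.0765]
tool_rot: [1.374, 1.094, -1.373]
force: [-0.1, 0.4, -0.1]
grip_width: 0.0509
```

Request:
play_rows(increments=[[[0,0,0,2,0,0,0.3],[0,0,0,0,0,0,0.3],[0,0,0,0,0,0,0.3]]])

```text
time_s: 23.72
tool_pos: [0.5514, -0.1686, 0.0751]
tool_rot: [1.374, 1.094, -1.373]
force: [-0.5, -0.3, 3.4]
grip_width: 0.051
```

Request:
play_rows(increments=[[[0,0,0,2,0,0,0.3],[0,0,0,0,0,0,0.3],[0,0,0,0,0,0,0.3]]])

```text
time_s: 23.97
tool_pos: [0.5514, -0.1686, 0.0729]
tool_rot: [1.374, 1.093, -1.373]
force: [-0.4, -0.1, 3.8]
grip_width: 0.0506
```

Request:
play_rows(increments=[[[0,0,0,-1,0,0,0.6],[0,0,0,0,0,0,0.9],[0,0,0,0,0,0,1],[0,0,0,0,0,0,1],[0,0,0,-15,0,0,1],[0,0,0,-30,0,0,1],[0,0,0,-22,0,0,1],[0,0,0,0,0,0,1]]])

```text
time_s: 24.63
tool_pos: [0.5539, -0.1698, 0.1446]
tool_rot: [1.377, 1.088, -1.368]
force: [1.3, -0.9, 0.1]
grip_width: 0.0857
```

Request:
play_rows(increments=[[[0,0,0,0,0,0,1],[0,0,0,0,0,0,1]]])

```text
time_s: 24.8
tool_pos: [0.5505, -0.1679, 0.1397]
tool_rot: [1.373, 1.096, -1.374]
force: [-1.1, -0.3, -1.1]
grip_width: 0.0854
```

```bash
python3 - <<'E'
from h import *
st()
c=arm.camera("wrist")
crop(c,180,110,370,330,2.7,"w31.png")
c=arm.camera("side");crop(c,300,100,380,180,7.5,"s31.png")
plan((.485,.2075,.10),-8.8,1,step=38)
E
```

```text
t 24.8 p [ 0.5505 -0.1679  0.1397] yaw -12.91 down [-0.001  0.001 -1.   ] F [-1.1 -0.3 -1.1] w 0.0854
[[-0.4, -0.0, 0.0, 4.0, -13.0, -32.0, 1], [-0.4, -0.0, 0.0, 4.0, -13.0, -32.0, 1], [-0.4, -0.0, 0.0, 4.0, -13.0, -32.0, 1], [-0.4, -0.0, 0.0, 3.0, -13.0, -32.0, 1], [-0.4, -0.0, 0.0, 4.0, -13.0, -32.0, 1], [-0.4, -0.0, 0.0, 3.0, -12.0, -32.0, 1], [-0.3, -0.0, 0.0, 4.0, -12.0, -33.0, 1], [-0.4, -0.0, 0.0, 3.0, -12.0, -33.0, 1]]
[[-0.3, -0.0, 0.0, 4.0, -12.0, -33.0, 1], [-0.4, -0.0, 0.1, 3.0, -11.0, -32.0, 1], [-0.3, -0.0, 0.0, 4.0, -11.0, -33.0, 1]]
```

View pics/w31.png

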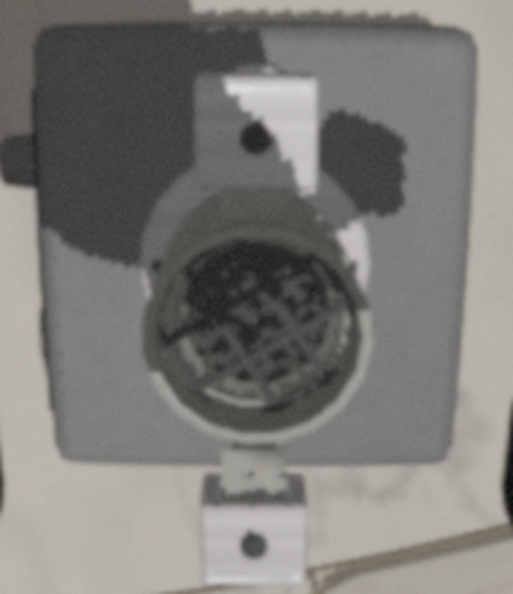

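View pics/s31.png

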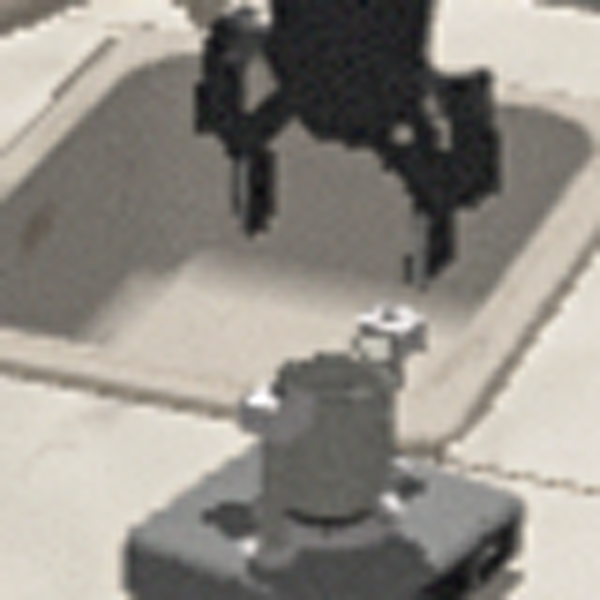

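Request:
play_rows(increments=[[[-0.4,0,0,0,-13,-32,1],[-0.4,0,0,0,-13,-32,1],[-0.4,0,0,4,-13,-32,1],[-0.4,0,0,4,-13,-32,1],[-0.4,0,0,5,-13,-32,1],[-0.4,0,0,6,-12,-32,1],[-0.3,0,0,6,-12,-33,1],[-0.4,0,0,6,-12,-33,1]]])

```text
time_s: 25.57
tool_pos: [0.5024, 0.1061, 0.1085]
tool_rot: [1.333, 1.124, -1.336]
force: [0.8, 0.1, -0.0]
grip_width: 0.0852
```

Request:
play_rows(increments=[[[-0.3,0,0,6,-12,-33,1],[-0.4,0,0,6,-11,-32,1],[-0.3,0,0,6,-11,-33,1],[0,0,0,0,0,0,1],[0,0,0,0,0,0,0.6],[0,0,0,0,0,0,0.6],[0,0,0,0,0,0,0.6]]])

```text
time_s: 26.15
tool_pos: [0.4864, 0.2051, 0.0913]
tool_rot: [1.322, 1.131, -1.324]
force: [0.1, -0.9, -0.3]
grip_width: 0.0526
```

```bash
python3 - <<'E'
from h import *
st()
c=arm.camera("wrist")
crop(c,130,100,430,330,2.6,"w32.png")
E
```

```text
t 26.15 p [0.4864 0.2051 0.0913] yaw -8.96 down [-0.    -0.001 -1.   ] F [ 0.1 -0.9 -0.3] w 0.0526
```

View pics/w32.png

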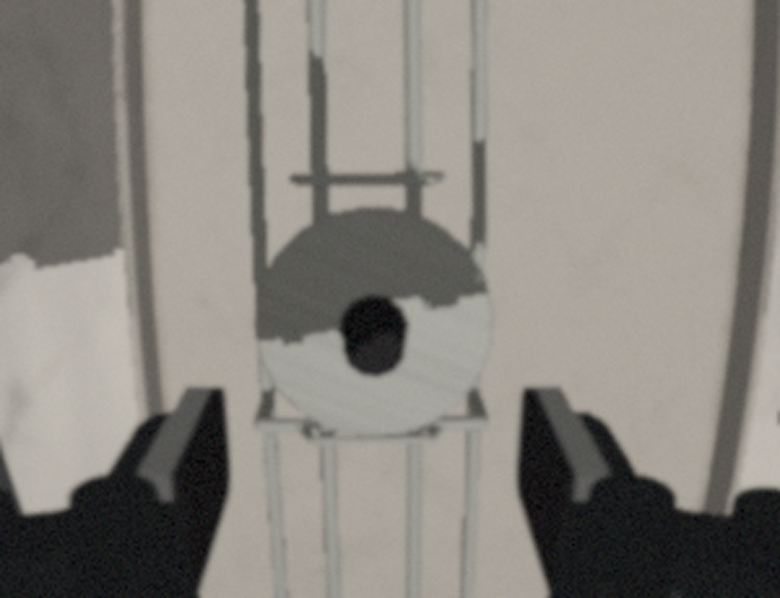

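Request:
play_rows(increments=[[[0,0,0,20,0.5,1,0.6],[0,0,0,20,0,0,0.5],[0,0,0,14,0,0,0.4],[0,0,0,6,0,0,0.4],[0,0,0,0,0,0,0.4],[0,0,0,0,0,0,0.4]]])

```text
time_s: 26.7
tool_pos: [0.4872, 0.2051, 0.032]
tool_rot: [1.323, 1.131, -1.322]
force: [1.2, -0.1, 0.9]
grip_width: 0.0342
```

```bash
python3 - <<'E'
from h import *
st()
c=arm.camera("wrist")
crop(c,130,150,430,350,2.6,"w33.png")
c=arm.camera("side");crop(c,270,150,370,240,7.5,"s33.png")
E
```

```text
t 26.7 p [0.4872 0.2051 0.032 ] yaw -8.9 down [ 0.001  0.    -1.   ] F [ 1.2 -0.1  0.9] w 0.0342
```

View pics/w33.png

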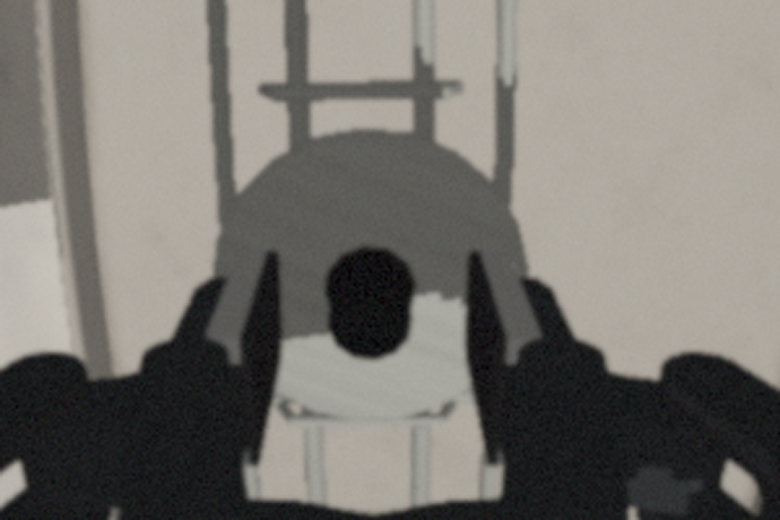

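View pics/s33.png

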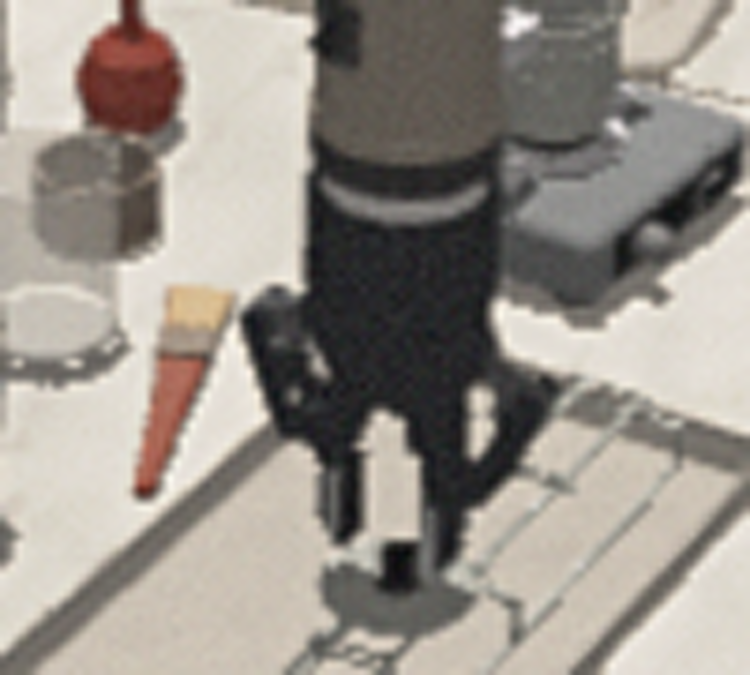

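Request:
play_rows(increments=[[[0,0,0,6.5,0,1,0.4],[0,0,0,0,0,0,0.3],[0,0,0,0,0,0,0.2],[0,0,0,0,0,0,0],[0,0,0,0,0,0,0],[0,0,0,0,0,0,0],[0,0,0,0,0,0,0]]])

```text
time_s: 27.38
tool_pos: [0.4865, 0.2048, 0.0253]
tool_rot: [1.322, 1.133, -1.322]
force: [-1.5, -0.7, 3.1]
grip_width: 0.0123
```

```bash
python3 - <<'E'
from h import *
st()
c=arm.camera("wrist")
crop(c,130,150,430,350,2.6,"w34.png")
c=arm.camera("side");crop(c,270,150,370,240,7.5,"s34.png")
E
```

```text
t 27.38 p [0.4865 0.2048 0.0253] yaw -8.82 down [-0.  0. -1.] F [-1.5 -0.7  3.1] w 0.0123
```

View pics/w34.png

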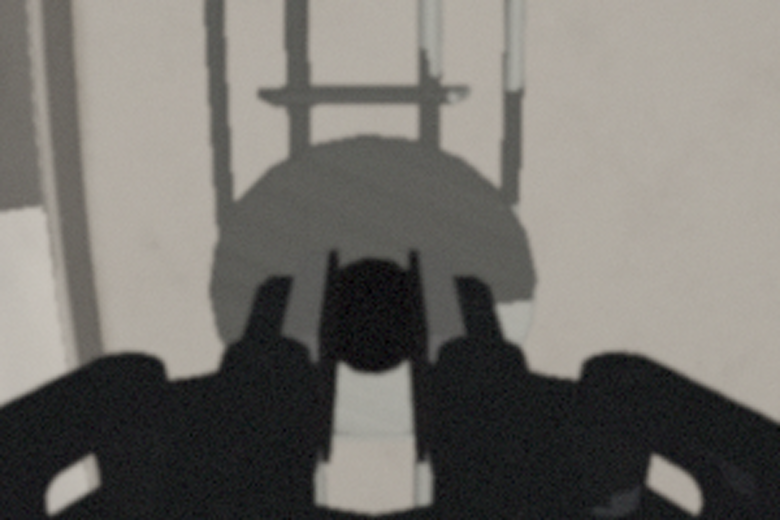

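View pics/s34.png

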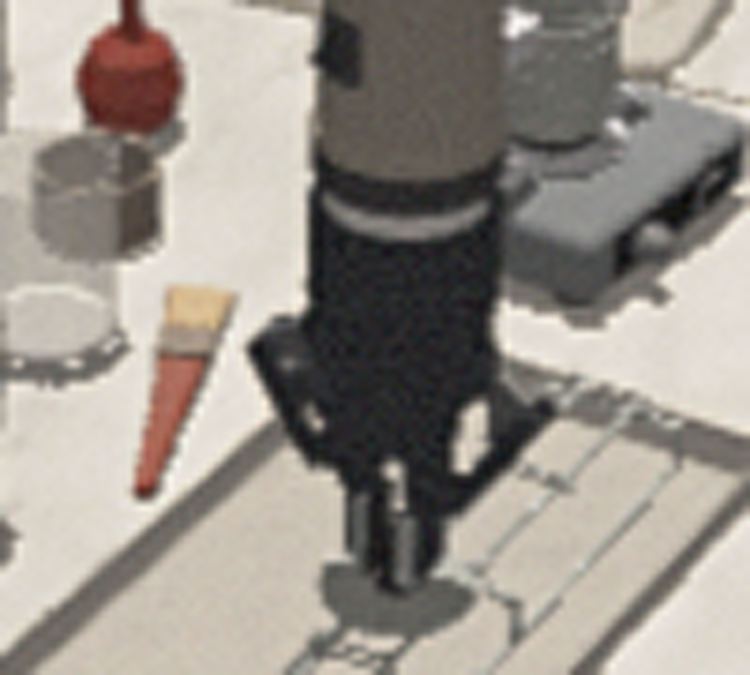

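Request:
play_rows(increments=[[[0,0,0,-5,0,0,0],[0,0,0,-20,0,0,0],[0,0,0,-35,0,0,0],[0,0,0,-40,0,0,0],[0,0,0,-30,0,0,0],[0,0,0,0,0,0,0],[0,0,0,0,0,0,0]]])

```text
time_s: 28.07
tool_pos: [0.4879, 0.2056, 0.157]
tool_rot: [1.326, 1.132, -1.317]
force: [-0.1, 0.1, -1.1]
grip_width: 0.0127
```

```bash
python3 - <<'E'
from h import *
st()
c=arm.camera("wrist")
crop(c,130,100,430,330,2.6,"w35.png")
plan((.5514,-.1668,.157),-12.9,0,step=38)
E
```

```text
t 28.07 p [0.4879 0.2056 0.157 ] yaw -8.81 down [ 0.004  0.003 -1.   ] F [-0.1  0.1 -1.1] w 0.0127
[[0.4, -0.0, -0.0, -0.0, 12.0, 36.0, 0], [0.4, -0.0, -0.0, -0.0, 12.0, 36.0, 0], [0.4, -0.0, -0.0, -0.0, 13.0, 36.0, 0], [0.4, -0.0, -0.0, -0.0, 13.0, 35.0, 0], [0.4, -0.0, -0.0, -0.0, 13.0, 35.0, 0], [0.4, -0.0, -0.0, -0.0, 13.0, 35.0, 0], [0.4, -0.0, -0.0, -1.0, 14.0, 35.0, 0], [0.4, -0.0, -0.0, -0.0, 14.0, 35.0, 0]]
[[0.4, -0.0, -0.0, -1.0, 14.0, 35.0, 0], [0.5, -0.1, -0.0, -0.0, 14.0, 36.0, 0]]
```

View pics/w35.png

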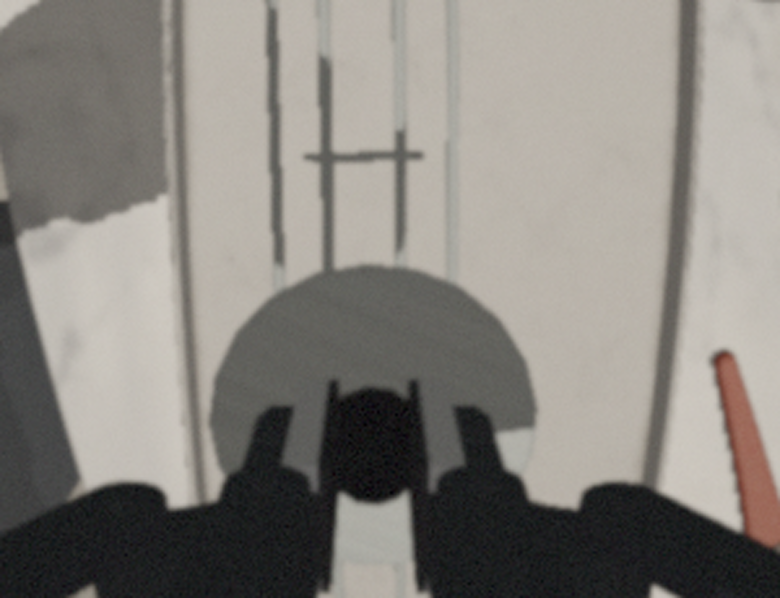

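Lid held at the same place. Lid bottom is ≈0.164, clear of the 0.128 catches; travel to the shaker.

Request:
play_rows(increments=[[[0.4,0,0,0,12,36,0],[0.4,0,0,0,12,36,0],[0.4,0,0,0,13,36,0],[0.4,0,0,0,13,35,0],[0.4,0,0,0,13,35,0],[0.4,0,0,0,13,35,0],[0.4,0,0,0,14,35,0],[0.4,0,0,0,14,35,0]]])

```text
time_s: 28.78
tool_pos: [0.5373, -0.0935, 0.1531]
tool_rot: [1.36, 1.105, -1.365]
force: [1.1, -0.9, -0.9]
grip_width: 0.0123
```

Request:
play_rows(increments=[[[0.4,0,0,0,14,35,0],[0.5,0,0,0,14,36,0],[0,0,0,0,0,0,0],[0,0,0,0,0,0,0],[0,0,0,0,0,0,0],[0,0,0,0,0,0,0]]])

```text
time_s: 29.28
tool_pos: [0.5505, -0.1654, 0.1537]
tool_rot: [1.372, 1.098, -1.373]
force: [-0.1, 0.4, -1.4]
grip_width: 0.0121
```

```bash
python3 - <<'E'
from h import *
st()
c=arm.camera("wrist")
crop(c,130,100,430,330,2.6,"w36.png")
c=arm.camera("side");crop(c,300,100,380,180,7.5,"s36.png")
plan((.5514,-.1668,.135),-12.9,0,step=38)
E
```

```text
t 29.28 p [ 0.5505 -0.1654  0.1537] yaw -12.79 down [-0.002  0.001 -1.   ] F [-0.1  0.4 -1.4] w 0.0121
[[0.2, -0.1, 0.1, 19.4, 0.8, 1.4, 0]]
```

View pics/w36.png

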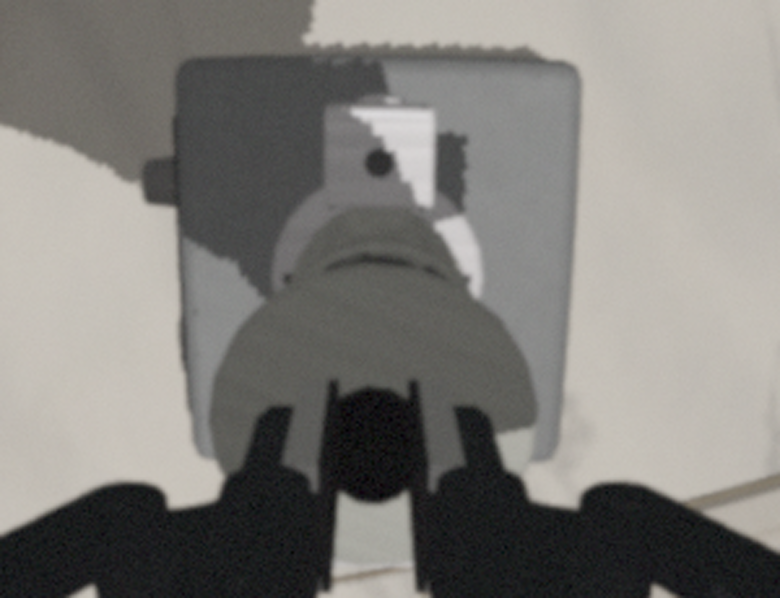

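View pics/s36.png

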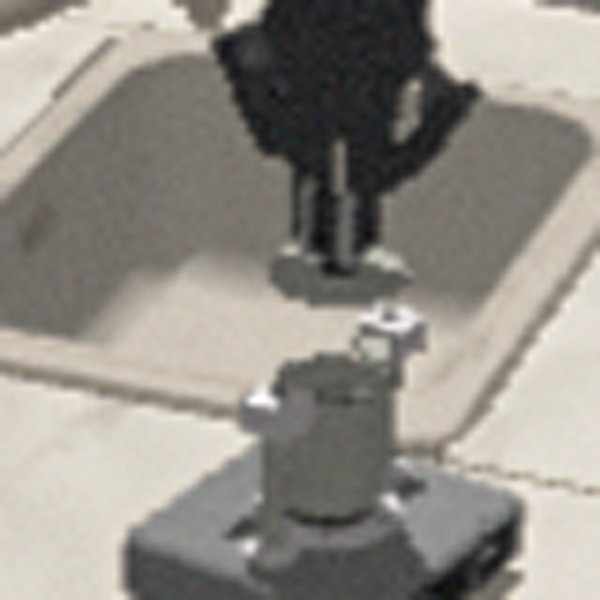

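Request:
play_rows(increments=[[[0,0,0,14,1,1,0],[0,0,0,14,0,0,0],[0,0,0,8,0,0,0],[0,0,0,0,0,0,0],[0,0,0,0,0,0,0]]])

```text
time_s: 29.8
tool_pos: [0.5516, -0.1679, 0.1189]
tool_rot: [1.372, 1.095, -1.373]
force: [0.5, -0.6, -0.8]
grip_width: 0.0127
```

```bash
python3 - <<'E'
from h import *
st()
c=arm.camera("wrist")
crop(c,130,100,430,330,2.6,"w37.png")
c=arm.camera("side");crop(c,300,100,380,180,7.5,"s37.png")
plan((.5514,-.1668,.11),-12.9,0,step=38)
E
```

```text
t 29.8 p [ 0.5516 -0.1679  0.1189] yaw -12.86 down [-0.001  0.    -1.   ] F [ 0.5 -0.6 -0.8] w 0.0127
[[0.0, -0.0, -0.1, 9.8, -1.4, -1.5, 0]]
```

View pics/w37.png

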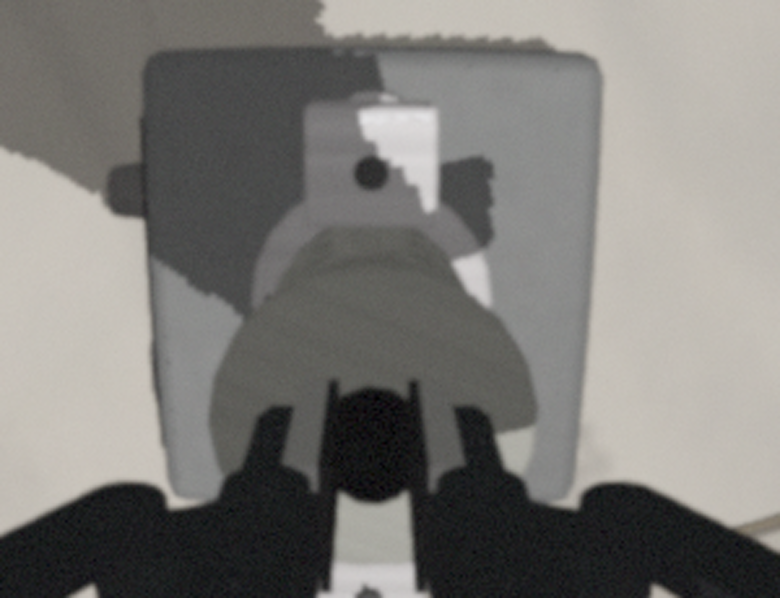

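View pics/s37.png

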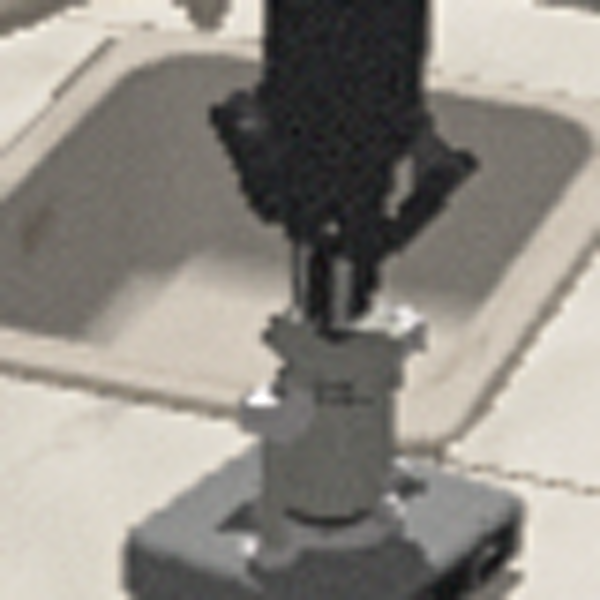

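Request:
play_rows(increments=[[[0,0,0,5,-0.5,-1.2,0],[0,0,0,5,0,0,0],[0,0,0,0,0,0,0],[0,0,0,0,0,0,0]]])

```text
time_s: 30.23
tool_pos: [0.5512, -0.1673, 0.1087]
tool_rot: [1.373, 1.095, -1.374]
force: [-0.6, -0.5, -0.4]
grip_width: 0.013
```

Request:
play_rows(increments=[[[0,0,0,3,0,0,0],[0,0,0,0,0,0,0],[0,0,0,0,0,0,0]]])

```text
time_s: 30.48
tool_pos: [0.5515, -0.1674, 0.1059]
tool_rot: [1.373, 1.094, -1.374]
force: [-0.0, -0.7, 0.2]
grip_width: 0.0129
```

Request:
play_rows(increments=[[[0,0,0,2,0,0,0],[0,0,0,0,0,0,0],[0,0,0,0,0,0,0]]])

```text
time_s: 30.73
tool_pos: [0.5515, -0.1676, 0.104]
tool_rot: [1.373, 1.094, -1.374]
force: [-0.3, -0.2, -0.7]
grip_width: 0.0126
```

```bash
python3 - <<'E'
from h import *
st()
c=arm.camera("wrist")
crop(c,130,100,430,330,2.6,"w38.png")
E
```

```text
t 30.73 p [ 0.5515 -0.1676  0.104 ] yaw -12.93 down [-0. -0. -1.] F [-0.3 -0.2 -0.7] w 0.0126
```

View pics/w38.png

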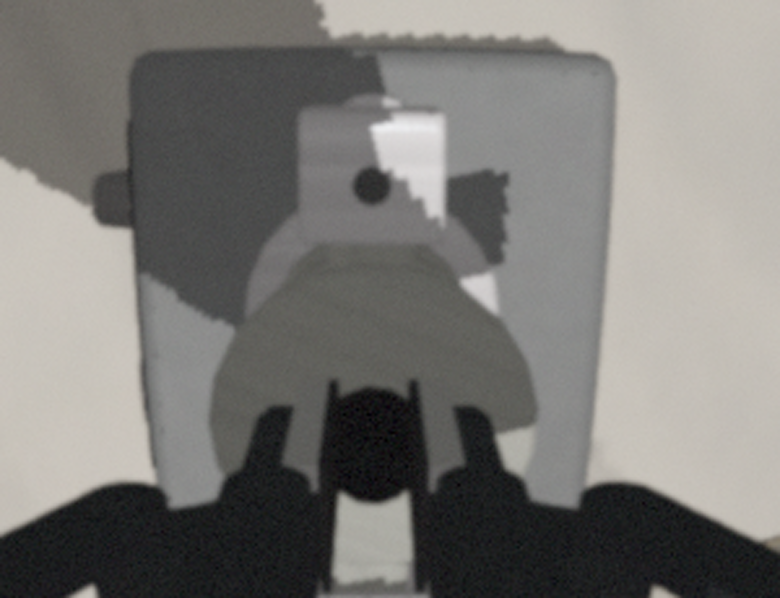

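Request:
play_rows(increments=[[[0,0,0,2,0,0,0],[0,0,0,0,0,0,0],[0,0,0,0,0,0,0]]])

```text
time_s: 31.03
tool_pos: [0.5521, -0.1676, 0.1026]
tool_rot: [1.374, 1.093, -1.372]
force: [-0.0, 0.8, 2.6]
grip_width: 0.0128
```

Request:
play_rows(increments=[[[0,0,0,2,0,0,0],[0,0,0,0,0,0,0],[0,0,0,0,0,0,0]]])

```text
time_s: 31.28
tool_pos: [0.5525, -0.1678, 0.1009]
tool_rot: [1.374, 1.092, -1.372]
force: [-0.0, 0.4, 4.7]
grip_width: 0.013
```

Request:
play_rows(increments=[[[0,0,0,2,0,0,0],[0,0,0,0,0,0,0],[0,0,0,0,0,0,0]]])

```text
time_s: 31.53
tool_pos: [0.5528, -0.168, 0.0992]
tool_rot: [1.374, 1.092, -1.371]
force: [0.2, 0.5, 6.8]
grip_width: 0.0125
```

Request:
play_rows(increments=[[[0,0,0,2,0,0,0],[0,0,0,0,0,0,0],[0,0,0,0,0,0,0]]])

```text
time_s: 31.78
tool_pos: [0.5527, -0.1679, 0.0967]
tool_rot: [1.374, 1.092, -1.372]
force: [2.2, -1.8, 5.2]
grip_width: 0.0126
```

Request:
play_rows(increments=[[[0,0,0,2,0,0,0],[0,0,0,0,0,0,0],[0,0,0,0,0,0,0]]])

```text
time_s: 32.03
tool_pos: [0.5526, -0.1679, 0.0944]
tool_rot: [1.374, 1.092, -1.372]
force: [2.9, -1.5, 2.6]
grip_width: 0.0127
```

```bash
python3 - <<'E'
from h import *
st()
c=arm.camera("wrist")
crop(c,130,100,430,330,2.6,"w39.png")
c=arm.camera("side");crop(c,300,100,380,180,7.5,"s39.png")
E
```

```text
t 32.03 p [ 0.5526 -0.1679  0.0944] yaw -12.92 down [ 0.002 -0.001 -1.   ] F [ 2.9 -1.5  2.6] w 0.0127
```

View pics/w39.png

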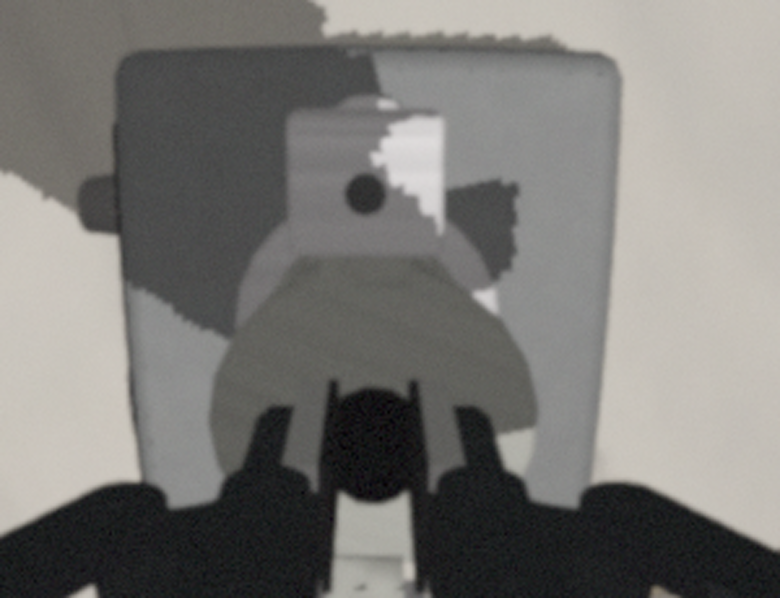

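View pics/s39.png

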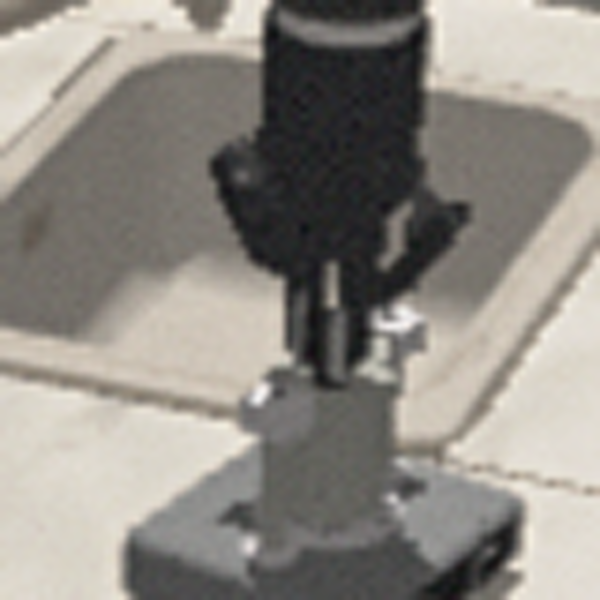

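Request:
play_rows(increments=[[[0,0,0,2,0,0,0],[0,0,0,0,0,0,0],[0,0,0,0,0,0,0]]])

```text
time_s: 32.38
tool_pos: [0.5521, -0.1676, 0.0923]
tool_rot: [1.374, 1.093, -1.373]
force: [3.4, -1.5, 4.8]
grip_width: 0.0128
```

Request:
play_rows(increments=[[[0,0,0,2,0,0,0],[0,0,0,0,0,0,0],[0,0,0,0,0,0,0]]])

```text
time_s: 32.63
tool_pos: [0.552, -0.1676, 0.0904]
tool_rot: [1.374, 1.093, -1.373]
force: [2.1, -2.5, 5.4]
grip_width: 0.0127
```

Request:
play_rows(increments=[[[0,0,0,2,0,0,0],[0,0,0,0,0,0,0],[0,0,0,0,0,0,0]]])

```text
time_s: 32.88
tool_pos: [0.5524, -0.1678, 0.09]
tool_rot: [1.375, 1.093, -1.372]
force: [0.6, -0.5, 15.3]
grip_width: 0.0128
```

```bash
python3 - <<'E'
from h import *
st()
c=arm.camera("wrist")
crop(c,130,100,430,330,2.6,"w40.png")
c=arm.camera("side");crop(c,310,120,370,180,10,"s40.png")
E
```

```text
t 32.88 p [ 0.5524 -0.1678  0.09  ] yaw -12.93 down [ 0.002  0.001 -1.   ] F [ 0.6 -0.5 15.3] w 0.0128
```

View pics/w40.png

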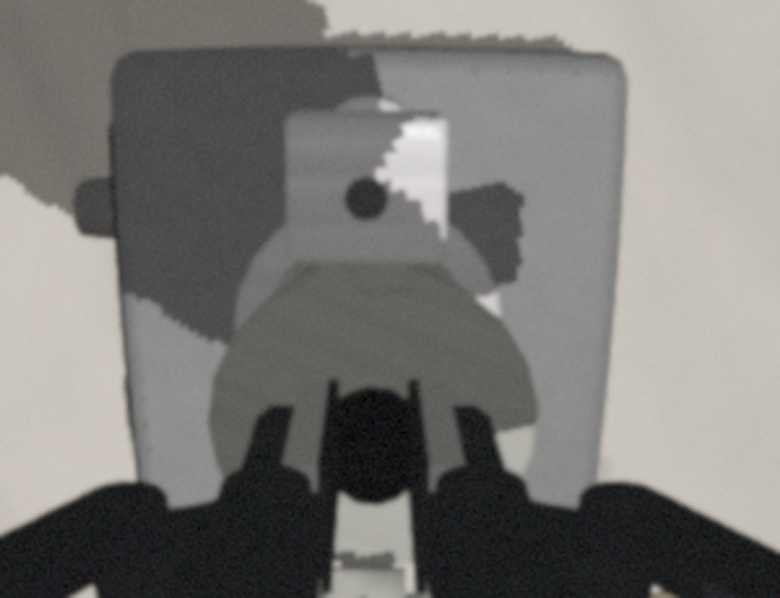

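View pics/s40.png

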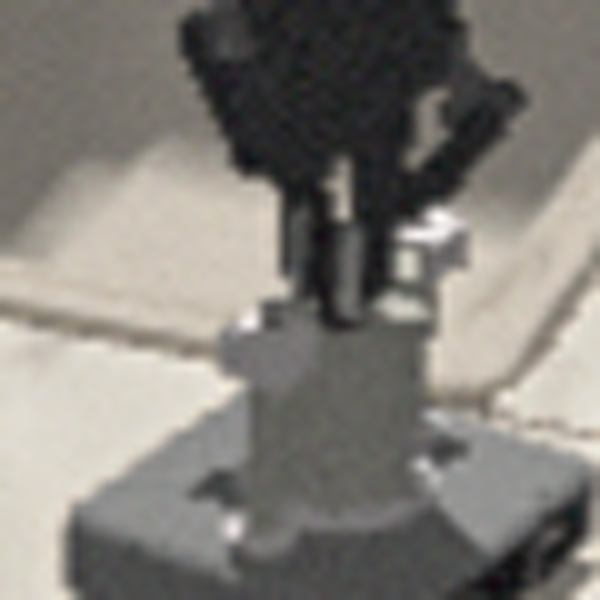

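Request:
play_rows(increments=[[[0,0,0,-4,0,0,0],[0,0,0,0,0,0,0],[0,0,0,0,0,0,0]]])

```text
time_s: 33.23
tool_pos: [0.5519, -0.1675, 0.0925]
tool_rot: [1.374, 1.093, -1.373]
force: [3.0, -1.3, 4.4]
grip_width: 0.0124
```

Request:
play_rows(increments=[[[0,0,0,-3,0,0,0],[0,0,0,0,0,0,0],[0,0,0,0,0,0,0]]])

```text
time_s: 33.48
tool_pos: [0.5511, -0.1672, 0.0945]
tool_rot: [1.373, 1.095, -1.374]
force: [3.5, -1.5, -1.1]
grip_width: 0.0123
```

Request:
play_rows(increments=[[[0,0,0,1,0,0,0.3],[0,0,0,0,0,0,0.4],[0,0,0,0,0,0,0.5],[0,0,0,0,0,0,0.5],[0,0,0,-15,0,0,0.5],[0,0,0,-30,0,0,0.5],[0,0,0,-20,0,0,0.5],[0,0,0,0,0,0,0.5]]])

```text
time_s: 34.15
tool_pos: [0.5538, -0.1687, 0.1631]
tool_rot: [1.377, 1.089, -1.369]
force: [1.1, -0.4, 0.6]
grip_width: 0.0425
```

Request:
play_rows(increments=[[[0,0,0,0,0,0,0.7],[0,0,0,0,0,0,1],[0,0,0,0,0,0,1]]])

```text
time_s: 34.4
tool_pos: [0.5504, -0.1668, 0.1578]
tool_rot: [1.372, 1.097, -1.375]
force: [-0.5, 0.1, -0.1]
grip_width: 0.0767
```

```bash
python3 - <<'E'
from h import *
st()
c=arm.camera("wrist")
crop(c,170,100,370,330,2.6,"w41.png")
c=arm.camera("side");crop(c,310,120,370,180,10,"s41.png")
c=arm.camera("top");cv2.imwrite("pics/t41.png",c["pixels"])
E
```

```text
t 34.4 p [ 0.5504 -0.1668  0.1578] yaw -12.91 down [-0.003  0.001 -1.   ] F [-0.5  0.1 -0.1] w 0.0767
```

View pics/w41.png

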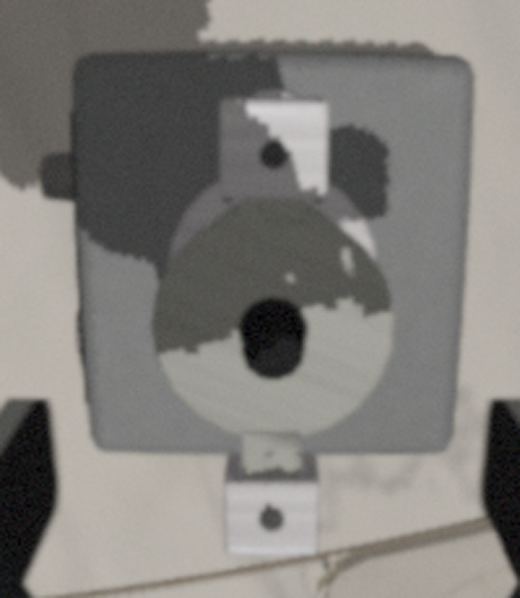

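View pics/s41.png

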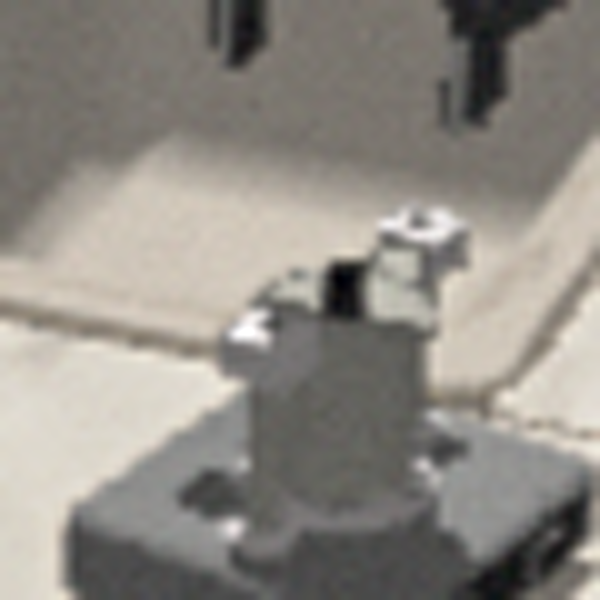

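Request:
play_rows(increments=[[[0,0,0,-30,0,-20,1],[0,0,0,-30,0,-35,1],[0,0,0,0,0,-35,1],[0,0,0,0,0,0,1],[0,0,0,0,0,0,1]]])

```text
time_s: 34.97
tool_pos: [0.5714, -0.0798, 0.2156]
tool_rot: [1.369, 1.098, -1.37]
force: [-0.3, -0.9, -0.0]
grip_width: 0.0855
```

```bash
python3 - <<'E'
from h import *
st()
c=arm.camera("wrist");cv2.imwrite("pics/w42.png",c["pixels"]);crop(c,200,200,350,320,5,"w42c.png")
c=arm.camera("side");crop(c,325,125,365,165,15,"s42.png")
c=arm.camera("top");crop(c,370,140,440,210,8,"t42.png")
E
```

```text
t 34.97 p [ 0.5714 -0.0798  0.2156] yaw -12.6 down [-0.001  0.001 -1.   ] F [-0.3 -0.9 -0. ] w 0.0855
```

View pics/w42.png

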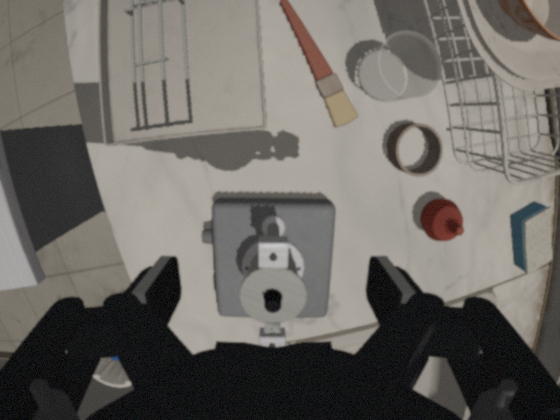

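View pics/s42.png

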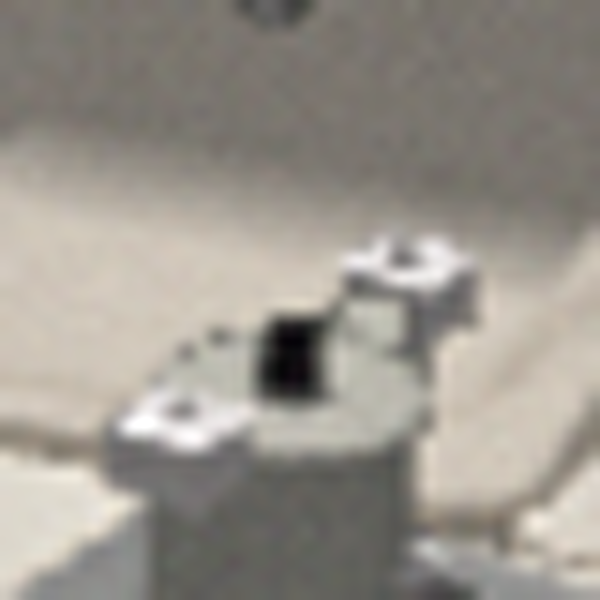

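View pics/t42.png

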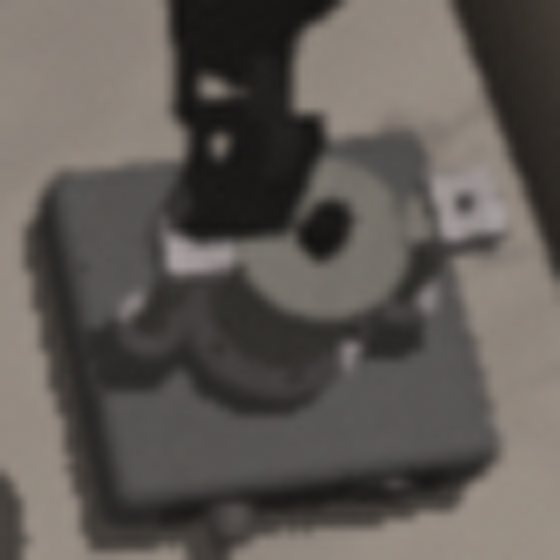

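```bash
python3 - <<'E'
from h import *
a=arm.camera("top");b=arm.camera("side")
def tri(p,q):
    o1,d1=ray(a,*p);o2,d2=ray(b,*q);A=np.stack([d1,-d2],1);t=np.linalg.lstsq(A,o2-o1,rcond=None)[0]
    x1=o1+t[0]*d1;x2=o2+t[1]*d2;return ((x1+x2)/2).round(4),np.linalg.norm(x1-x2).round(4)
print('knobtop',tri((322/8+370,222/8+140),(292/15+325,325/15+125)))
print('catchR',tri((465/8+370,205/8+140),(405/15+325,255/15+125)))
P=np.array([.5421,-.1721,0])
n=np.array([.223,.975,0])
# expected side pixels for flange-top edge points, latched (0.112) vs up (.117), relative to catchR
for z in(.112,.117,.119):
    for k in(-1,0,1):print(z,k,((proj(b,P+n*.033*k+[0,0,z])-[325,125])*15).round())
for k,z in((-1,.128),(1,.128)):print('housing top',((proj(b,P+n*.049*k+[0,0,z])-[325,125])*15).round())
for z in(.130,.135):print('knob',((proj(b,P+[0,0,z])-[325,125])*15).round())
E
```

```text
knobtop (array([ 0.5462, -0.1707,  0.1311]), np.float64(0.0004))
catchR (array([ 0.5355, -0.2237,  0.1268]), np.float64(0.0012))
0.112 -1 [381. 347.]
0.112 0 [307. 399.]
0.112 1 [232. 453.]
0.117 -1 [382. 328.]
0.117 0 [308. 380.]
0.117 1 [233. 433.]
0.119 -1 [382. 320.]
0.119 0 [309. 372.]
0.119 1 [233. 426.]
housing top [420. 261.]
housing top [198. 417.]
knob [311. 330.]
knob [312. 311.]
```

View pics/w42c.png

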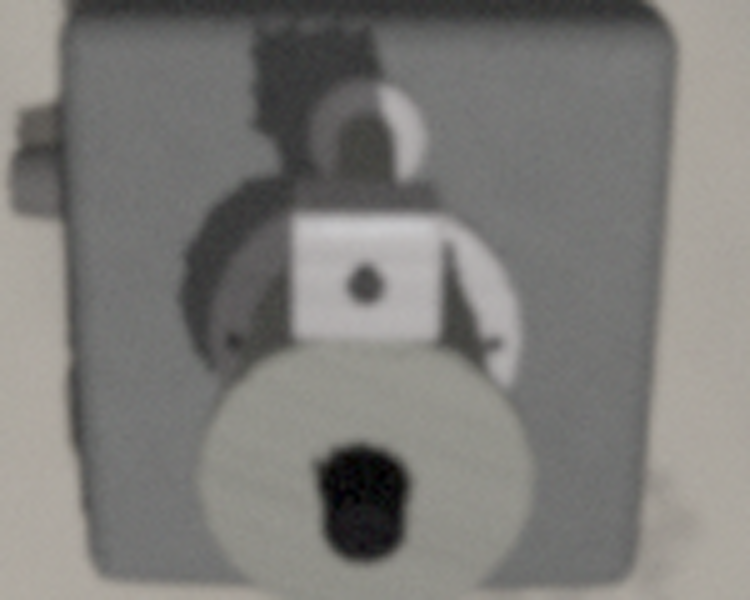

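Request:
play_rows(increments=[[[0,0,0,0,0,30,1],[0,0,0,0,0,35,1],[0,0,0,0,-5,35,1],[0,0,0,0,-5,35,1],[0,0,0,0,-5,35,1],[0,0,0,0,0,20,1],[0,0,0,0,0,0,1],[0,0,0,0,0,0,1]]])

```text
time_s: 35.88
tool_pos: [0.5124, -0.2671, 0.2162]
tool_rot: [1.377, 1.091, -1.377]
force: [-0.3, 0.8, -0.1]
grip_width: 0.0854
```

Request:
play_rows(increments=[[[0,0,0,0,0,0,1],[0,0,0,0,0,0,1]]])

```text
time_s: 36.05
tool_pos: [0.5144, -0.2633, 0.2158]
tool_rot: [1.373, 1.096, -1.372]
force: [0.7, 0.4, -0.2]
grip_width: 0.0853
```

```bash
python3 - <<'E'
from h import *
st()
c=arm.camera("wrist");cv2.imwrite("pics/w43.png",c["pixels"])
E
```

```text
t 36.05 p [ 0.5144 -0.2633  0.2158] yaw -12.81 down [-0.     0.001 -1.   ] F [ 0.7  0.4 -0.2] w 0.0853
```

View pics/w43.png

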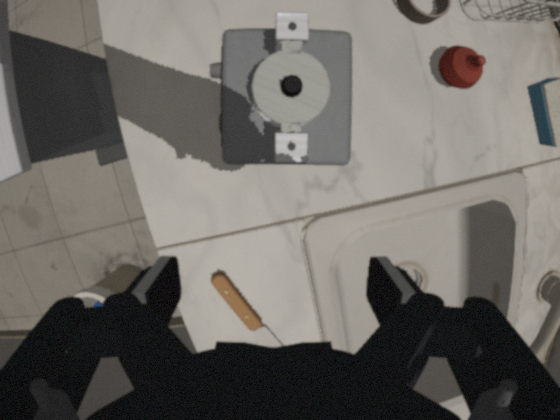

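```bash
python3 - <<'E'
from h import *
c=arm.camera("wrist");crop(c,240,0,345,170,5,"w44.png")
c=arm.camera("side");crop(c,310,115,380,175,11,"s44.png")
a=arm.camera("top");crop(a,375,145,445,205,10,"t44.png")
E
```

```text
(no output)
```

View pics/w44.png

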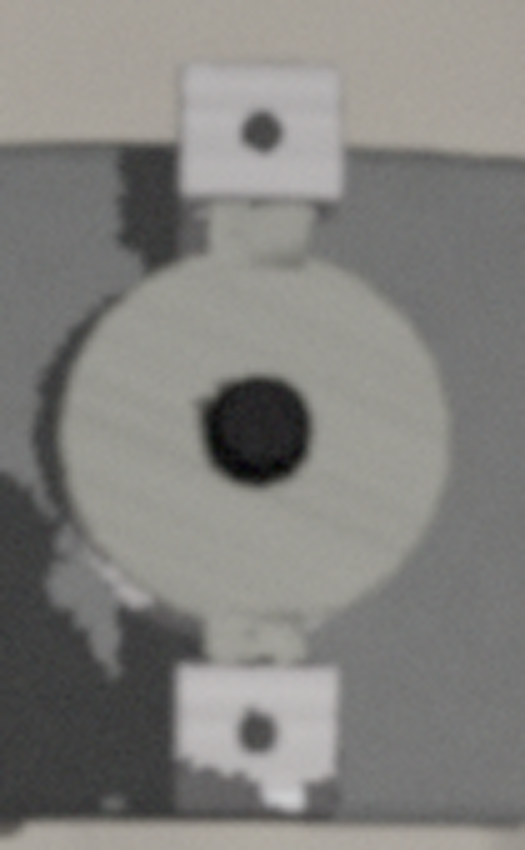

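View pics/s44.png

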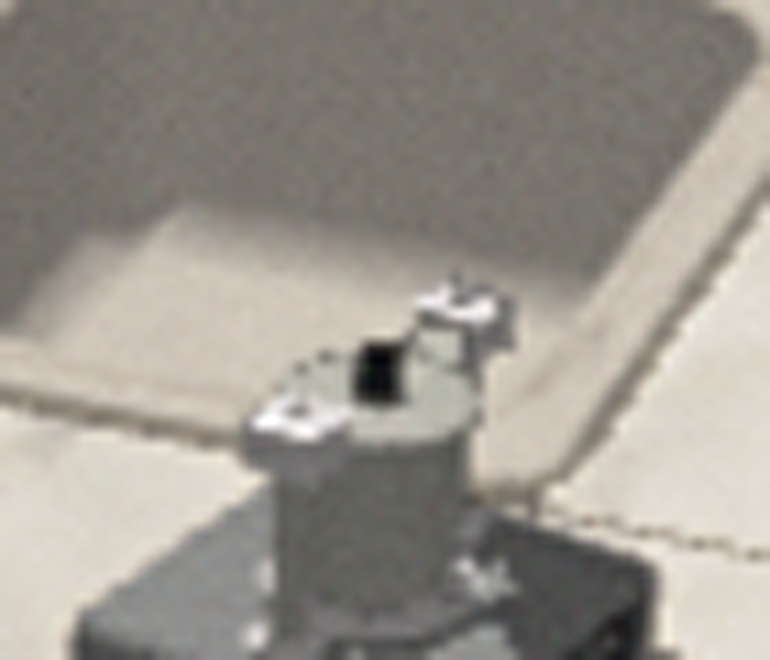

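View pics/t44.png

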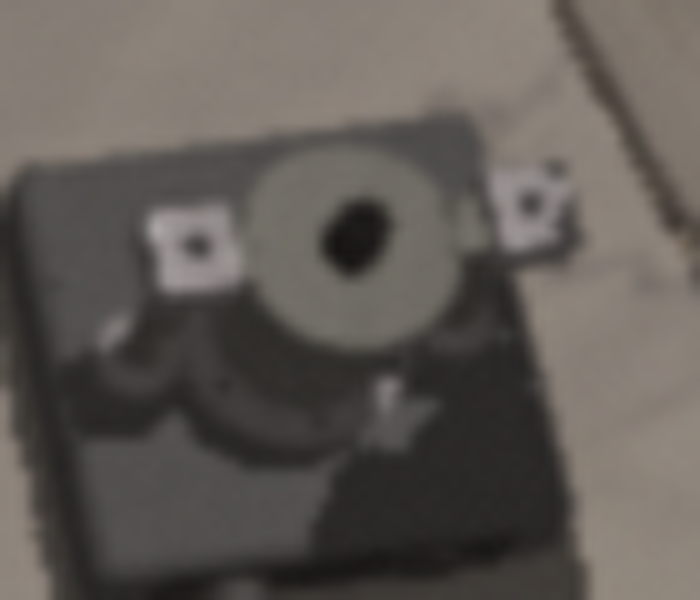

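```bash
python3 - <<'E'
from h import *
c=arm.camera("side");crop(c,200,100,420,280,3.5,"s45.png")
E
```

```text
(no output)
```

View pics/s45.png

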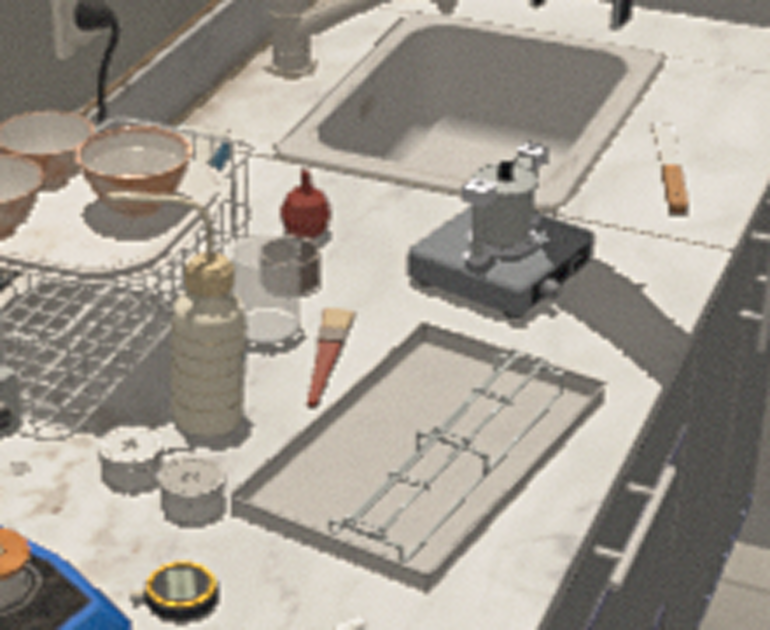

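The rack is empty, the nest on the shaker is level with the catch tongues over the flange, the bottle stands upright, and the arm is clear of everything. I'm handing the job in.

```bash
python3 - <<'E'
from h import *
st();print(arm.hand_in())
E
```

```text
t 36.3 p [ 0.5142 -0.264   0.2161] yaw -12.83 down [-0.  0. -1.] F [-0.6  0.3 -0.1] w 0.0855
the job is handed in; nothing more can be done
None
```

I built the nest on the pan in the right order: fine, medium, coarse, then the lid. I pressed the lid to the pan's stop (about 15 N) and handed the job in at about 36 s of the 112 s allowed. The hand-in gives no verdict, so success rests on the checks below.

**Checks that passed**
- **Seating:** The medium sieve, coarse sieve and lid met resistance within about 4 mm of the heights I expected, the fine sieve within about 2 mm.
- **Catches:** With the lid still gripped, the upward push had gone by a lid origin of about 101 mm, so the catches were holding it. The last wrist picture shows both catch tongues over the flange edge, with about 3 mm and 2 mm of overlap.
- **Centring and level:** The lid is about 1 mm or less off the midpoint of the catch housings, and it looks level.
- **Surroundings:** The wash bottle is upright, the rack is empty, and the arm is clear of everything.

**Checks that disagreed**
- **Finger height:** In the pictures the fingertips sat about 20 mm higher than the reported tool pose implied. I set grasp heights from the pictures and the contact forces instead.
- **Lid height:** Triangulating the knob top gave a lid origin of about 102–103 mm, against about 101 mm from contact. Both are under the 103.5 mm limit, but the margin is within the camera error.
- **Catch force:** The force never showed a clear 10–20 N peak as the catches spread. It reached only about 7 N before the pan's stop.

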